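# Pack up the gap under a hanging reaction vessel on a hotplate

### The arm

A 6-joint arm with a two-finger parallel gripper is mounted at the origin on the work surface. World frame = base frame: x ahead of the robot, y to its left, z up, the work surface at z = 0. Lengths are in m, angles in rad, forces in N, time in s.
With the tool pointing down it reaches from about 0.25 to 0.775 m from the base axis. Payload 4 kg.
Tool frame: the origin (TCP) lies at the very end of the fingers, on their centre line; the grasp point (between the pads) lies 19 mm behind it (robot.pinch_z is the distance from the TCP to the grasp point, in m); z points along the fingers, y is the line along which they close (so a half turn about z gives the same grasp; the last joint's range is limited). The gripper opens to 94 mm and grips with 3 to 60 N. Pads are 16 mm wide; open, the fingers measure 119 mm over their backs; the gripper's body (75 mm by 177 mm) begins 78 mm behind the grasp point.
Start: joints at [1.064, 0.087, 1.371, -0, 1.684, -0.103], TCP at [0.216, 0.506, 0.206] pointing down, gripper open.
Joint ranges: [-3.1, 3.1], [-0.76, 2.03], [0.27, 2.55], [-1.08, 4.22], [0.17, 2.65], [-2.57, 2.57]. Speed limits (rad/s): [2.79, 2.79, 3.14, 3.14, 3.14, 3.14].

### API

Orientations are given as [roll, pitch, yaw] about the fixed x, y, z axes, in that order (R = Rz(yaw) Ry(pitch) Rx(roll)).
In Python, from bench import robot gives the robot as it stands.
- The arm moves only by the tool arm_command, never from a script. Its argument "targets" is one flat list of numbers, 7 for each row, row after row: the turn, a rotation vector about the tool's x, y, z in degrees, then the shift along the tool's x, y, z in mm, then the closure, from -1 (fully open) to 1 (shut). In form: [ax, ay, az, x, y, z, hand, ax, ay, az, x, y, z, hand, ...]. A call has 1 to 20 rows; each row is the pose to reach, as a shift and turn from the pose commanded when the call began, along the tool's axes at that moment; what a row does not reach only later rows make up. A row lasts 1/10 s, in which the tool goes at most 50 mm and 8.59 degrees, less where a joint would pass 70% of its speed; a pose out of reach is approached as far as the arm can. A call with a gripper value outside its range is refused whole. The fingers move at their own pace and stop on an object; the grip force is fixed at half the most. Time passes only in rows, so rows that repeat a pose let the fingers close. It gives the time, the measured TCP pose, the force, the opening and the grip force at its end, in the units of the state.
- robot.get_obs(): the state, without advancing time (a new reading comes with each control period).
- robot.snapshot(name): name is "scene" or "side" or "wrist"; returns a dict with "color" (384x512x3 uint8, red, green, blue), "range_z" (384x512 float32, m along the optical axis (not along the pixel's ray), 0 where there is no reading), "fx", "fy", "cx", "cy" (pixels), "T" (4x4, takes a point from camera to world coordinates); the wrist camera has in their place "T_tool_cam" (4x4, takes a point from camera to tool coordinates, whose origin is the TCP and whose axes are the flange's). Camera axes: x right, y down, z forward; pixel columns grow to the right and rows downward; lengths in m; the calibration is good to about 2 mm. A picture is of the moment at which its call begins: read the wrist's pose just before it.
- robot.close_job(): hands the job in; it is judged then, once.
The state is a dict: "time": time; "joint_positions": joint angles; "qvel": joint speeds; "joint_torque": joint torques, N m; "tool_pos": TCP position; "ee_rot": TCP orientation; "wrist_force": force on the tool from outside, world axes, zero at the start; "wrist_torque": the same for the moment, N m; "width": finger opening in m; "finger_force": force on a finger pad.
Only numpy, scipy, OpenCV 4.12 (cv2) and the standard library are available. Lean on these libraries where they do the work, as an engineer would, in place of code of your own. Each camera call takes 0.05 s, during which the arm holds its last target. There are 200 camera calls.

### The job

Swing the thermometer arm out to the left, well clear of the hotplate, and leave it there. Then pack the gap between the cold hotplate and the vessel hanging over it with two of the four packing plates, one on the other: choose the thickest pair that still slides in without forcing, and push both straight in from the front, fully home against the back stop, tabs to the front. Leave the other two plates on their rack, do not strain the vessel, and leave the glassware and other things around alone.

Things in the scene. Friction and masses are not known exactly. Their poses are not given: they have to be found in the camera images.
- hotplate: blue hotplate stirrer, cold, fixed, 290 (x) x 190 (y) mm, knobs at its front (-x). Origin under its housing's centre. Its square plate (x -5..135, y -70..70 mm) has its flat top 100 mm above the origin; ahead of it the housing is 60 mm high, the knobs 74. A 12 mm support rod stands at x 150, y -85 mm, 500 mm high.
- back_stop (a point): upright aluminium stop on the hotplate's plate, 100 mm wide, 32 mm high, facing the front; this point: foot of its face, middle (x 105, y 0, z 100 mm of the hotplate). Fully home, a packing plate lies along the hotplate's x, its blade's end against this stop (plate origin 45 mm in front of it), its tab out over the plate's front edge.
- vessel: steel reaction vessel hung rigidly over the hotplate's plate, cannot move. Origin: centre of its level underside (90 mm across, 5 mm bevel to the wall), 23.2 to 34.5 mm above the plate, 55 mm in front of the back stop. Wall 100 mm across; a flange 140 mm across overhangs it 80 to 115 mm up, so plates must be slid in with the tool tilted. Condenser to 320 mm up.
- rack: steel rack, fixed, 80 (x) x 290 (y) mm, top 80 mm high, holding the four packing plates side by side, 68 mm apart along its y, in an order that differs each time. Origin under its centre; the plates lie along its x, tabs to -x, overhanging its front edge by about 65 mm; under them it is open.
- probe_pivot (a point): upright pivot of the thermometer arm, on a retort stand (12 mm rod, 432 mm high) to the left of the hotplate; this point is on the axis at the height of the arm's rod, 265 mm above the table.
- probe_head (a point): end of the thermometer arm, 222 mm from the pivot, on the axis of its level steel rod (12 mm thick, bare from 20 to 200 mm out, 265 mm above the table). A blue display box (30 mm along the arm, 86 across) stands 15 to 85 mm above this point; a thin probe hangs 117 mm below it.
- probe_arm (a joint): swing of the thermometer arm, rad: near 0 it reaches across in front of the vessel; grows clockwise seen from above (the end comes towards the robot, then goes out to the left, the hotplate's +y); travel -0.3 to 2.2. Light friction, 0.15 N m; stays where it is left. At 1.2 rad or more it is well clear.
- plate_silver: silver packing plate of aluminium, 10 mm thick: flat blade 90 x 60 mm with a tab 26 mm wide, as thick, its outer end rounded, 60 mm back from the middle of a short end. Origin: centre of the blade's underside; blade x -45..45, tab x -105..-45 mm, z up. Starts flat on the rack, tab overhanging the rack's front.
- plate_blue: blue packing plate of aluminium, 12 mm thick: flat blade 90 x 60 mm with a tab 26 mm wide, as thick, its outer end rounded, 60 mm back from the middle of a short end. Origin: centre of the blade's underside; blade x -45..45, tab x -105..-45 mm, z up. Starts flat on the rack, tab overhanging the rack's front.
- plate_gold: gold packing plate of aluminium, 14 mm thick: flat blade 90 x 60 mm with a tab 26 mm wide, as thick, its outer end rounded, 60 mm back from the middle of a short end. Origin: centre of the blade's underside; blade x -45..45, tab x -105..-45 mm, z up. Starts flat on the rack, tab overhanging the rack's front.
- plate_red: red packing plate of aluminium, 18 mm thick: flat blade 90 x 60 mm with a tab 26 mm wide, as thick, its outer end rounded, 60 mm back from the middle of a short end. Origin: centre of the blade's underside; blade x -45..45, tab x -105..-45 mm, z up. Starts flat on the rack, tab overhanging the rack's front.
- beaker_low: bystander, to be left alone: low glass beaker, 70 mm across, 75 mm high; origin under its centre
- beaker_tall: bystander, to be left alone: tall glass beaker, 60 mm across, 100 mm high; origin under its centre
- amber_bottle: bystander, to be left alone: amber glass bottle, 68 mm across, 140 mm high; origin under its centre
- white_jar: bystander, to be left alone: white jar with a blue cap, 60 mm across, 75 mm high; origin under its centre
- spatula: bystander, to be left alone: flat lab spatula, black handle and steel blade, 175 mm long, 6 mm high, lying crosswise
- cylinder_foot: bystander, to be left alone: glass measuring cylinder, 152 mm high, foot 64 mm across, tube 28 mm; origin under its centre
Not all that is in view belongs to the job. Several things have the shape of the plate_red; the one meant has the colours described above.

How it is judged:
By the outcome, as a careful person would: the job done as asked, in the order asked, and still so for the second after the job is handed in, with the robot touching nothing.
It also fails if it takes over 72 s, if anything falls off the work surface, if the arm or the gripper's body presses on something with over 40 N, if the wrist force passes 120 N, or if a joint passes its speed limit or range.

## Working session

There is one attempt and no reset: what is moved stays moved. The work goes in short steps, Python scripts to look and compute and a tool call to move; the robot and the scene stay as the last step left them, time stands still between calls to the robot, and variables do not carry over. Pictures are saved under pics/ and viewed, at most 10 in all, crops included, and the job is handed in when it is done.

Besides the shell and the picture viewer there is one more tool, called after "Request:" as a command line: name --argument value ..., lists and objects as JSON in quotes. arm_command: Moves the arm, as the interface text tells. Its arguments: {"type":"object","properties":{"targets":{"type":"array"}},"required":["targets"]}

```bash
mkdir -p pics; ls; python3 - <<'E'
from bench import robot
import cv2,numpy as np,pickle
d={}
for n in("scene","side","wrist"):
    s=robot.snapshot(n);d[n]=s
    cv2.imwrite(f"pics/{n}0.png",cv2.resize(s["color"][:,:,::-1],(800,600)))
    print(n,s["fx"],s["cx"],s["cy"],s.get("T",s.get("T_tool_cam")))
pickle.dump(d,open("s0.pkl","wb"))
print(robot.get_obs())
E
```

```text
pics
scene 422.0814291640052 256.12525370653833 192.2892050428063 [[-0.37829789  0.78104094 -0.49685588  1.31489147]
 [ 0.92555716  0.31026118 -0.21698374  0.35135529]
 [-0.01531809 -0.541953   -0.84026918  1.5473862 ]
 [ 0.          0.          0.          1.        ]]
side 411.95196833424757 253.87225540511562 190.72111791321797 [[ 0.7386866  -0.4349254   0.51495825 -0.20500959]
 [-0.67399666 -0.48611969  0.55625188 -0.73185434]
 [ 0.00840328 -0.75797595 -0.65222837  1.05413537]
 [ 0.          0.          0.          1.        ]]
wrist 322.40707221264637 261.6494990250959 191.81502439046187 [[-1.98967348e-04 -9.72646424e-01 -2.32290538e-01  6.63958134e-02]
 [ 9.99999892e-01 -2.91152383e-04  3.62567489e-04  6.49869938e-04]
 [-4.20281916e-04 -2.32290441e-01  9.72646377e-01 -1.78873071e-01]
 [ 0.00000000e+00  0.00000000e+00  0.00000000e+00  1.00000000e+00]]
{'time': 0.15, 'joint_positions': array([ 1.06390747e+00,  8.77945605e-02,  1.37189134e+00,  2.16566878e-06,
        1.68356935e+00, -1.03073972e-01]), 'qvel': array([ 0.00097905, -0.00061602, -0.00401444, -0.00072155, -0.00131984,
        0.00039164]), 'joint_torque': array([ 1.51228851e-03, -3.40646803e+01, -3.02791250e+01,  7.17782462e-02,
        3.06082552e-02, -1.03566395e-04]), 'tool_pos': array([0.21590251, 0.5054086 , 0.20457593]), 'ee_rot': array([-3.13993910e+00, -1.73208420e-04,  2.73777787e+00]), 'wrist_force': array([-0.39292199, -0.11577418,  0.0976538 ]), 'wrist_torque': array([ 0.06450568,  0.01099508, -0.0527824 ]), 'finger_force': 0.0, 'width': 0.09412343322265872}
```

View pics/scene0.png

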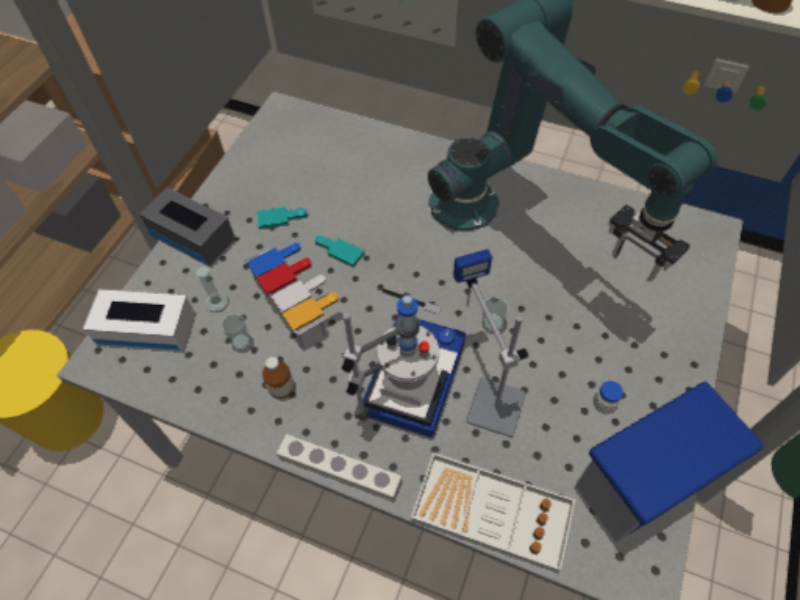

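View pics/side0.png

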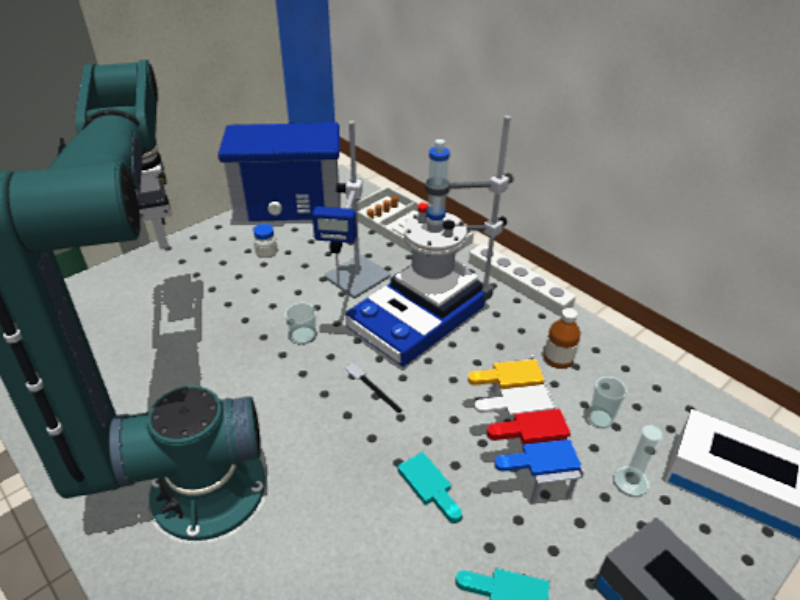

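The scene shows the rack to the robot's right, with plates in order blue, red, silver, gold (800 px view ~(275,260) to (315,310)). The hotplate is at ~(415,375), with the probe pivot at ~(507,360) and its head at ~(472,270). The teal plates are decoys.

```bash
cat > h.py <<'E'
import numpy as np,cv2,pickle
from scipy.spatial.transform import Rotation as R
def cloud(s,T=None):
    T=s["T"] if T is None else T
    z=s["range_z"].astype(float);v,u=np.mgrid[:z.shape[0],:z.shape[1]]
    p=np.stack([(u-s["cx"])/s["fx"]*z,(v-s["cy"])/s["fy"]*z,z],-1)
    p=p@T[:3,:3].T+T[:3,3]; p[z<=0]=np.nan
    return p
def tool(o):
    T=np.eye(4);T[:3,:3]=R.from_euler("xyz",o["ee_rot"]).as_matrix();T[:3,3]=o["tool_pos"];return T
E
python3 - <<'E'
from h import *
d=pickle.load(open("s0.pkl","rb"))
for n in("scene","side"):
    s=d[n];P=cloud(s);hsv=cv2.cvtColor(s["color"],cv2.COLOR_RGB2HSV);H,S,V=[hsv[...,i].astype(int) for i in range(3)]
    print(n)
    ok=(P[...,2]>.05)&(P[...,2]<.13)
    for c,m in dict(blue=(abs(H-110)<14)&(S>150),red=((H<6)|(H>174))&(S>150),gold=(abs(H-21)<6)&(S>150),white=(S<40)&(V>150)).items():
        m=m&ok&(P[...,1]<-.05)&(P[...,0]<.75)
        k,l,st,ce=cv2.connectedComponentsWithStats(m.astype(np.uint8))
        for i in range(1,k):
            if st[i,4]<100: continue
            q=P[l==i];zt=np.median(q[:,2]);q=q[abs(q[:,2]-zt)<.006]
            r=cv2.minAreaRect((q[:,:2]*1000).astype(np.float32))
            print(c,st[i,4],ce[i].round(),"ztop",round(zt*1000,1),"rect",np.round(r[0]),np.round(r[1]),round(r[2],1))
    # hotplate
    for c,m,lo,hi in(("housing",(abs(H-112)<14)&(S>130),.045,.08),("plate",(S<60)&(V>120),.09,.108),("flange",(S<60)&(V>120),.225,.26)):
        m=m&(P[...,2]>lo)&(P[...,2]<hi)&(P[...,0]>.3)&(P[...,0]<.85)&(P[...,1]>-.1)&(P[...,1]<.35)
        q=P[m]; 
        if len(q)<20: continue
        r=cv2.minAreaRect((q[:,:2]*1000).astype(np.float32))
        print(c,len(q),np.median(q[:,2]),np.round(r[0]),np.round(r[1]),round(r[2],1),q.min(0).round(3),q.max(0).round(3))
    # probe box
    m=(abs(H-112)<14)&(S>130)&(P[...,2]>.26)&(P[...,2]<.38)&(P[...,0]<.8)&(P[...,1]>-.1)
    q=P[m];print("box",len(q),np.median(q,0),q.min(0),q.max(0))
    # rod points z .255-.275
    m=(P[...,2]>.262)&(P[...,2]<.275)&(P[...,0]>.2)&(P[...,0]<.7)&(P[...,1]>.0)&(P[...,1]<.4)
    q=P[m];print("rod",len(q));print(q[::max(1,len(q)//25)].round(3).tolist())
E
```

```text
scene
blue 283 [173. 166.] ztop 91.9 rect [ 449. -399.] [ 58. 145.] 56.2
red 355 [180. 176.] ztop 98.2 rect [ 489. -345.] [ 64. 146.] 57.7
gold 368 [197. 199.] ztop 94.2 rect [ 560. -231.] [ 63. 148.] 57.6
white 329 [189. 187.] ztop 91.0 rect [ 519. -285.] [ 62. 150.] 56.8
white 570 [ 95. 194.] ztop 86.1 rect [ 723. -666.] [104. 247.] 12.2
housing 587 0.06009435177864875 [611.  78.] [293. 187.] 3.3 [ 0.462 -0.023  0.045] [0.759 0.179 0.08 ]
plate 500 0.10041762728401993 [677.  79.] [139. 143.] 3.5 [0.603 0.008 0.09 ] [0.747 0.154 0.108]
flange 578 0.242946031555193 [677.  52.] [134. 201.] 25.7 [ 0.59  -0.015  0.226] [0.781 0.149 0.255]
box 294 [0.4396153  0.15470014 0.34430551] [-0.3974678   0.06913393  0.27942719] [0.68092977 0.62516407 0.35712657]
rod 234
[[0.438, 0.165, 0.274], [0.46, 0.157, 0.273], [0.456, 0.172, 0.269], [0.474, 0.174, 0.269], [0.481, 0.187, 0.273], [0.492, 0.191, 0.271], [0.494, 0.2, 0.267], [0.502, 0.21, 0.271], [0.514, 0.21, 0.268], [0.519, 0.223, 0.27], [0.531, 0.223, 0.267], [0.538, 0.236, 0.272], [0.547, 0.239, 0.268], [0.556, 0.246, 0.267], [0.563, 0.259, 
[... 1099 characters left out ...]
02432933  0.26191725] [0.67392747 0.31891876 0.35466788]
rod 194
[[0.589, 0.318, 0.275], [0.629, 0.298, 0.264], [0.592, 0.298, 0.274], [0.582, 0.309, 0.269], [0.6, 0.285, 0.273], [0.578, 0.31, 0.266], [0.592, 0.287, 0.271], [0.588, 0.299, 0.263], [0.606, 0.281, 0.264], [0.579, 0.282, 0.266], [0.563, 0.268, 0.27], [0.57, 0.26, 0.267], [0.556, 0.248, 0.271], [0.649, 0.127, 0.269], [0.649, 0.112, 0.272], [0.652, 0.11, 0.267], [0.647, 0.09, 0.263], [0.664, 0.073, 0.264], [0.654, 0.073, 0.264], [0.639, 0.082, 0.262], [0.657, 0.066, 0.263], [0.648, 0.043, 0.274], [0.653, 0.034, 0.272], [0.655, 0.032, 0.268], [0.43, 0.145, 0.274], [0.433, 0.137, 0.274], [0.431, 0.136, 0.271], [0.432, 0.138, 0.265]]
```

```bash
python3 - <<'E'
from h import *
d=pickle.load(open("s0.pkl","rb"))
for n in("scene","side"):
    s=d[n];P=cloud(s);hsv=cv2.cvtColor(s["color"],cv2.COLOR_RGB2HSV);H,S,V=[hsv[...,i].astype(int) for i in range(3)]
    print(n)
    m=(P[...,2]>.31)&(P[...,2]<.43)&(P[...,0]>.55)&(P[...,0]<.67)&(P[...,1]>.2)&(P[...,1]<.36);q=P[m];print("standrod",len(q),np.median(q,0))
    m=(abs(H-112)<14)&(S>130)&(P[...,2]>.28)&(P[...,2]<.37)&(P[...,0]>.35)&(P[...,0]<.52)&(P[...,1]>.08)&(P[...,1]<.22);q=P[m];r=cv2.minAreaRect((q[:,:2]*1000).astype(np.float32));print("box",len(q),r,q[:,2].max())
    # around vessel: heights histogram within 70mm of (.657,.08)
    dd=np.hypot(P[...,0]-.657,P[...,1]-.08)
    for lo,hi in((.225,.262),):
        m=(dd<.066)&(dd>.035)&(P[...,2]>lo)&(P[...,2]<hi);q=P[m];h,e=np.histogram(q[:,2],bins=np.arange(.225,.262,.001));print(dict(zip((e[:-1]*1000).round().astype(int).tolist(),h.tolist())))
        m=(P[...,2]>.236)&(P[...,2]<.25)&(dd<.085);q=P[m];print("flange ctr rect",cv2.minEnclosingCircle((q[:,:2]*1000).astype(np.float32)))
    # plate top / stop
    m=(P[...,2]>.096)&(P[...,2]<.105)&(abs(P[...,0]-.67)<.085)&(abs(P[...,1]-.08)<.085);q=P[m];h,e=np.histogram(q[:,2],bins=np.arange(.096,.106,.0005));print("plate",np.median(q[:,2]),cv2.minAreaRect((q[:,:2]*1000).astype(np.float32)))
    m=(P[...,2]>.11)&(P[...,2]<.136)&(P[...,0]>.68)&(P[...,0]<.75)&(abs(P[...,1]-.08)<.07);q=P[m];print("stop",len(q),q.min(0) if len(q) else 0,q.max(0) if len(q) else 0)
E
```

```text
scene
standrod 75 [0.61248129 0.2977483  0.37514084]
box 207 ((442.03424072265625, 150.56637573242188), (30.30902862548828, 83.87548065185547), 40.80790328979492) 0.3571265732921758
{225: 0, 226: 0, 227: 0, 228: 0, 229: 0, 230: 0, 231: 0, 232: 0, 233: 0, 234: 1, 235: 3, 236: 3, 237: 9, 238: 23, 239: 32, 240: 43, 241: 59, 242: 58, 243: 61, 244: 57, 245: 39, 246: 39, 247: 24, 248: 15, 249: 8, 250: 3, 251: 3, 252: 2, 253: 0, 254: 3, 255: 0, 256: 1, 257: 3, 258: 3, 259: 1, 260: 1, 261: 0}
flange ctr rect ((664.78173828125, 75.57398986816406), 75.87674713134766)
plate 0.10064879508669122 ((678.1077270507812, 81.40924072265625), (139.98252868652344, 140.32501220703125), 4.181262016296387)
stop 99 [0.71165949 0.03642714 0.1100096 ] [0.74463283 0.1328486  0.13581323]
side
standrod 110 [0.60346722 0.29598898 0.37933613]
box 376 ((433.7718811035156, 150.35589599609375), (31.769868850708008, 86.49516296386719), 39.776363372802734) 0.3546678803130787
{225: 5, 226: 3, 227: 4, 228: 8, 229: 7, 230: 4, 231: 2, 232: 0, 233: 3, 234: 2, 235: 1, 236: 2, 237: 0, 238: 3, 239: 8, 240: 14, 241: 34, 242: 75, 243: 74, 244: 68, 245: 44, 246: 19, 247: 12, 248: 9, 249: 6, 250: 6, 251: 2, 252: 3, 253: 6, 254: 1, 255: 1, 256: 0, 257: 2, 258: 3, 259: 1, 260: 1, 261: 1}
flange ctr rect ((662.818115234375, 75.17822265625), 76.95491790771484)
plate 0.10070594992577758 ((672.1761474609375, 81.2506103515625), (144.69813537597656, 142.37632751464844), 3.0489249229431152)
stop 43 [0.70996419 0.03309993 0.11171495] [0.72362637 0.06430068 0.13517108]
```

```bash
cat >> h.py <<'E'
def rot(zx_deg,tilt=0,flip=0):
    """tool pointing down, leaning by tilt: z = down+forward along heading zx_deg; tool x = forward-up (flip: opposite)"""
    f=R.from_euler("z",zx_deg,degrees=True).as_matrix()
    t=np.radians(tilt);z=np.array([np.sin(t),0,-np.cos(t)]);x=np.array([np.cos(t),0,np.sin(t)])*(-1 if flip else 1)
    return f@np.stack([x,np.cross(z,x),z],1)
def row(p,Rm,o=None):
    if o is None:
        from bench import robot
        o=robot.get_obs()
    T=tool(o);d=T[:3,:3].T@(np.array(p)-T[:3,3])*1000
    r=R.from_matrix(T[:3,:3].T@Rm).as_rotvec(degrees=True)
    return [round(float(a),1) for a in (*r,*d)]
E
python3 - <<'E'
from h import *
from bench import robot
o=robot.get_obs();T=tool(o)
print(row(T[:3,3]+[0,0,.195],T[:3,:3],o))
for p in((.540,.190,.40),(.540,.190,.235)): print(row(p,rot(220.7),o))
E
```

```text
[0.0, 0.0, 0.0, 0.0, -0.3, -195.0]
[-0.1, -0.1, -63.8, -421.9, -163.0, -195.2]
[-0.1, -0.1, -63.8, -422.0, -162.7, -30.2]
```

Request:
arm_command --targets '[0,0,0,0,0,-195,1,0,0,0,0,0,-195,1,0,0,0,0,0,-195,1,0,0,0,0,0,-195,1,0,0,-63.8,-422,-163,-195,1,0,0,-63.8,-422,-163,-195,1,0,0,-63.8,-422,-163,-195,1,0,0,-63.8,-422,-163,-195,1,0,0,-63.8,-422,-163,-195,1,0,0,-63.8,-422,-163,-195,1,0,0,-63.8,-422,-163,-195,1,0,0,-63.8,-422,-163,-195,1,0,0,-63.8,-422,-163,-195,1,0,0,-63.8,-422,-163,-195,1,0,0,-63.8,-422,-163,-195,1,0,0,-63.8,-422,-163,-195,1,0,0,-63.8,-422,-163,-195,1]'

```text
time: 1.85
tool_pos: [0.5395, 0.1908, 0.4008]
ee_rot: [3.141, 0.0, -2.431]
wrist_force: [-0.5, 0.7, 0.7]
width: 0.0003
finger_force: 0.0
```

```bash
python3 - <<'E'
from h import *
from bench import robot
o=robot.get_obs();c=np.array([.608,.2965])
print(row((.5395,.1908,.235),rot(220.7),o))
for i in range(15):
    a=-122.9-5*i if i<14 else -192.5
    p=c+.125*np.array([np.cos(np.radians(a)),np.sin(np.radians(a))])
    print(np.round(p,3),row((*p,.235),rot(220.7-5*i),o))
E
```

```text
[0.0, 0.0, 0.0, 0.1, -0.1, 165.8]
[0.54  0.192] [0.0, 0.0, 0.0, -0.9, 0.1, 165.8]
[0.531 0.198] [0.0, 0.0, 5.0, 1.7, 10.7, 165.8]
[0.523 0.205] [0.0, 0.0, 10.0, 3.4, 21.4, 165.8]
[0.515 0.213] [0.0, 0.0, 15.0, 4.1, 32.3, 165.8]
[0.508 0.221] [0.0, 0.0, 20.0, 3.9, 43.2, 165.8]
[0.502 0.23 ] [0.0, 0.0, 25.0, 2.8, 54.1, 165.8]
[0.497 0.24 ] [0.0, 0.0, 30.0, 0.7, 64.8, 165.8]
[0.492 0.249] [0.0, 0.0, 35.0, -2.4, 75.2, 165.8]
[0.489 0.26 ] [0.0, 0.0, 40.0, -6.3, 85.4, 165.8]
[0.486 0.27 ] [0.0, 0.0, 45.0, -11.1, 95.2, 165.8]
[0.484 0.281] [0.0, 0.0, 50.0, -16.7, 104.5, 165.8]
[0.483 0.292] [0.0, 0.0, 55.0, -23.2, 113.3, 165.8]
[0.483 0.303] [0.0, 0.0, 60.0, -30.3, 121.6, 165.8]
[0.484 0.314] [0.0, 0.0, 65.0, -38.2, 129.1, 165.8]
[0.486 0.324] [0.0, 0.0, 70.0, -46.0, 135.4, 165.8]
```

Request:
arm_command --targets '[0,0,0,0,0,50,1,0,0,0,0,0,100,1,0,0,0,0,0,140,1,0,0,0,0,0,165,1,0,0,0,0,0,165,1]'

```text
time: 2.35
tool_pos: [0.5367, 0.191, 0.231]
ee_rot: [3.137, -0.008, -2.429]
wrist_force: [-0.0, -0.4, 0.5]
width: 0.0002
finger_force: 0.0
```

Request:
arm_command --targets '[0,0,5,2,11,0,1,0,0,10,3.5,21,0,1,0,0,15,4,32,0,1,0,0,20,4,43,0,1,0,0,25,3,54,0,1,0,0,30,1,65,0,1,0,0,35,-2.5,75,0,1,0,0,40,-6.5,85,0,1,0,0,45,-11,95,0,1,0,0,50,-17,104.5,0,1,0,0,55,-23,113,0,1,0,0,60,-30,121.5,0,1,0,0,63,-34,126,0,1,0,0,66,-39,130,0,1,0,0,68,-43,133,0,1,0,0,70,-46,135.5,0,1,0,0,70,-46,135.5,0,1]'

```text
time: 4.05
tool_pos: [0.4867, 0.3245, 0.2384]
ee_rot: [3.138, 0.002, 2.632]
wrist_force: [0.4, -0.4, 0.6]
width: 0.0006
finger_force: 0.0
```

```bash
python3 - <<'E'
from h import *
from bench import robot
o=robot.get_obs();s=robot.snapshot("side");P=cloud(s)
cv2.imwrite("pics/side1.png",cv2.resize(s["color"][60:330,120:420,::-1],(600,540)))
hsv=cv2.cvtColor(s["color"],cv2.COLOR_RGB2HSV);H,S,V=[hsv[...,i].astype(int) for i in range(3)]
m=(abs(H-112)<14)&(S>130)&(P[...,2]>.28)&(P[...,2]<.37)&(P[...,0]>.3)&(P[...,0]<.6)&(P[...,1]>.08)&(P[...,1]<.55);q=P[m];print(len(q),np.median(q,0))
print(o["tool_pos"],o["ee_rot"],o["wrist_force"])
E
```

```text
266 [0.38691975 0.3455073  0.34209509]
[0.48669172 0.32445377 0.23840458] [3.13770554e+00 2.16195694e-03 2.63189460e+00] [ 0.36862653 -0.38872784  0.62634754]
```

View pics/side1.png

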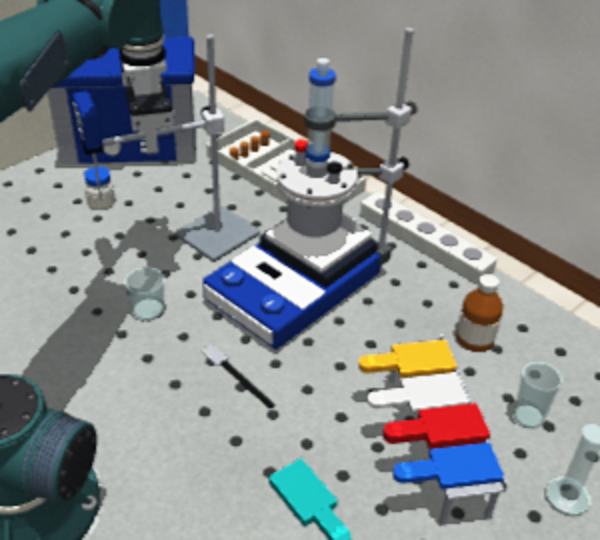

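The arm now points front-left, with the display box at ~(90,115) in the crop and the pivot at (212,120), which is about 2 rad. Next I back off and measure the vessel gap up close.

```bash
cat >> h.py <<'E'
H0=np.array([.6085,.0772]);HY=3.4
def hot(x,y,z):
    c,s=np.cos(np.radians(HY)),np.sin(np.radians(HY));return np.array([H0[0]+c*x-s*y,H0[1]+s*x+c*y,z])
E
python3 - <<'E'
from h import *
from bench import robot
o=robot.get_obs();T=tool(o)
p=T[:3,3]-T[:3,:3]@[0,.03,0]
print(row(p,T[:3,:3],o));p[2]=.42;print(row(p,T[:3,:3],o))
print(row(hot(-120,0,.40),rot(HY,60,1),o),row(hot(-90,0,.17),rot(HY,60,1),o))
E
```

```text
[0.0, 0.0, 0.0, 0.0, -30.0, 0.0]
[0.0, 0.0, 0.0, -0.4, -29.4, -182.0]
[-16.9, -58.1, -29.6, 100871.5, -64800.0, -607.4] [-16.9, -58.1, -29.6, 75597.3, -48639.7, -266.0]
```

```bash
sed -i 's/return np.array(\[H0/x,y=x\/1000,y\/1000;return np.array([H0/' h.py
python3 - <<'E'
from h import *
from bench import robot
o=robot.get_obs();T=tool(o)
print(row(hot(-120,0,.40),rot(HY,60,1),o),row(hot(-90,0,.17),rot(HY,60,1),o))
E
```

```text
[-16.9, -58.1, -29.6, -125.9, -220.2, -162.4] [-16.9, -58.1, -29.6, -150.7, -204.9, 67.7]
```

Request:
arm_command --targets '[0,0,0,0,-30,0,1,0,0,0,0,-30,0,1,0,0,0,0,-30,-182,1,0,0,0,0,-30,-182,1,0,0,0,0,-30,-182,1,0,0,0,0,-30,-182,1,-16.9,-58.1,-29.6,-126,-220,-162,1,-16.9,-58.1,-29.6,-126,-220,-162,1,-16.9,-58.1,-29.6,-126,-220,-162,1,-16.9,-58.1,-29.6,-126,-220,-162,1,-16.9,-58.1,-29.6,-126,-220,-162,1,-16.9,-58.1,-29.6,-126,-220,-162,1,-16.9,-58.1,-29.6,-126,-220,-162,1,-16.9,-58.1,-29.6,-126,-220,-162,1,-16.9,-58.1,-29.6,-126,-220,-162,1,-16.9,-58.1,-29.6,-126,-220,-162,1,-16.9,-58.1,-29.6,-126,-220,-162,1]'

```text
time: 5.8
tool_pos: [0.4948, 0.0714, 0.4031]
ee_rot: [-3.138, 1.044, -3.082]
wrist_force: [0.5, 0.7, 0.3]
width: 0.0003
finger_force: 0.0
```

```bash
python3 - <<'E'
from h import *
from bench import robot
o=robot.get_obs();print(o["joint_positions"].round(2),o["tool_pos"],hot(-120,0,.4),R.from_matrix(tool(o)[:3,:3].T@rot(HY,60,1)).magnitude())
print(row(hot(-90,0,.17),rot(HY,60,1),o))
E
```

```text
[-0.01 -0.76  1.93  0.07  0.93 -1.65] [0.49477869 0.07136775 0.40305242] [0.48871122 0.07008324 0.4       ] 0.004985778417000352
[-0.2, -0.2, 0.0, 189.5, -0.4, 137.8]
```

```bash
python3 - <<'E'
from h import *
from bench import robot
o=robot.get_obs()
print(row(hot(-90,0,.17),rot(HY,50,1),o))
E
```

```text
[-0.2, 9.8, -0.0, 189.5, -0.4, 137.8]
```

Request:
arm_command --targets '[0,9.8,0,95,0,69,1,0,9.8,0,95,0,69,1,0,9.8,0,95,0,69,1,0,9.8,0,190,0,138,1,0,9.8,0,190,0,138,1,0,9.8,0,190,0,138,1,0,9.8,0,190,0,138,1]'

```text
time: 6.5
tool_pos: [0.5166, 0.0724, 0.1626]
ee_rot: [-3.139, 0.864, -3.083]
wrist_force: [0.0, -0.5, 0.6]
width: 0.0006
finger_force: 0.0
```

```bash
python3 - <<'E'
from h import *
from bench import robot
o=robot.get_obs();s=robot.snapshot("wrist");T=tool(o)@s["T_tool_cam"];P=cloud(s,T)
pickle.dump((o,s),open("w1.pkl","wb"))
print(o["joint_positions"].round(2),o["tool_pos"],T[:3,3])
cv2.imwrite("pics/w1.png",cv2.resize(s["color"][:,:,::-1],(800,600)))
E
```

```text
[ 0.   -0.56  2.22  0.07  0.62 -1.66] [0.51663123 0.07244898 0.16264065] [0.33792622 0.06274889 0.22784469]
```

View pics/w1.png

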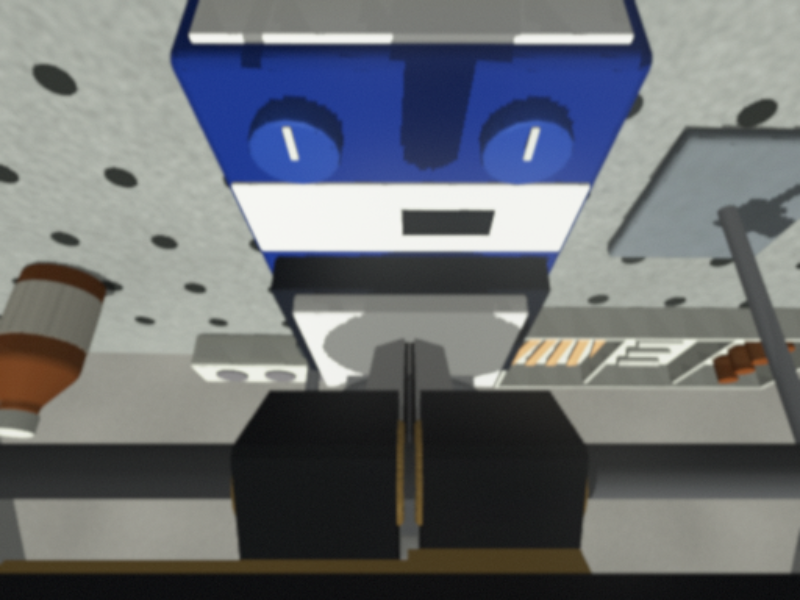

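The wrist view is upside-down. Hotplate knobs are at (290,145) and (528,145), the plate front edge is at row ~300, and the fingers hide the vessel. The flange-top minus plate-top heights give a gap of ~27.5 mm, so the pair is blue + gold (26 mm). I'll refine the hotplate pose from this view.

```bash
python3 - <<'E'
from h import *
o,s=pickle.load(open("w1.pkl","rb"));P=cloud(s,tool(o)@s["T_tool_cam"])
hsv=cv2.cvtColor(s["color"],cv2.COLOR_RGB2HSV);H,S,V=[hsv[...,i].astype(int) for i in range(3)]
m=(abs(P[...,2]-.06)<.006)&(P[...,0]>.42)&(P[...,0]<.66)&(abs(P[...,1]-.08)<.13)
print("housing z",np.median(P[m][:,2]),m.sum())
q=P[m]; 
# edges per slice
for a in np.arange(.48,.6,.02):
    k=q[abs(q[:,0]-a)<.004]
    if len(k)>5: print(round(a,2),np.percentile(k[:,1],[1,99]).round(4),np.mean(np.percentile(k[:,1],[1,99])).round(4))
for b in np.arange(0,.17,.02):
    k=q[abs(q[:,1]-b)<.004]
    if len(k)>5:print("front y",round(b,2),np.percentile(k[:,0],[0.5,1.5]).round(4))
m=(abs(P[...,2]-.1)<.006)&(P[...,0]>.56)&(P[...,0]<.8)&(abs(P[...,1]-.08)<.1);q=P[m]
print("plate",m.sum(),np.median(q[:,2]),np.percentile(q,[1,99],axis=0))
for b in np.arange(.02,.15,.02):
    k=q[abs(q[:,1]-b)<.004]
    if len(k)>5:print("plate front y",round(b,2),np.percentile(k[:,0],[0.5,2]).round(4))
for a in np.arange(.61,.68,.01):
    k=q[abs(q[:,0]-a)<.003]
    if len(k)>5: print(round(a,2),np.percentile(k[:,1],[1,99]).round(4),np.mean(np.percentile(k[:,1],[1,99])).round(4))
E
```

```text
housing z 0.0597731633901942 29603
0.48 [-0.0198  0.1621] 0.0711
0.5 [-0.0196  0.1642] 0.0723
0.52 [-0.019   0.1656] 0.0733
0.54 [-0.016   0.1633] 0.0736
0.56 [-0.0139  0.1646] 0.0754
0.58 [-0.0123  0.1658] 0.0768
front y 0.0 [0.4692 0.4697]
front y 0.02 [0.4678 0.4682]
front y 0.04 [0.4671 0.4676]
front y 0.06 [0.4659 0.4665]
front y 0.08 [0.4649 0.4654]
front y 0.1 [0.4636 0.4641]
front y 0.12 [0.4624 0.4629]
front y 0.14 [0.4612 0.4616]
front y 0.16 [0.4606 0.4613]
plate 5273 0.09938602287768786 [[0.60173646 0.00988903 0.09430523]
 [0.74233478 0.14966614 0.10237619]]
plate front y 0.02 [0.6073 0.6079]
plate front y 0.04 [0.6062 0.6066]
plate front y 0.06 [0.605  0.6054]
plate front y 0.08 [0.6037 0.6041]
plate front y 0.1 [0.6025 0.6031]
plate front y 0.12 [0.6015 0.6022]
plate front y 0.14 [0.6009 0.6012]
0.61 [0.0098 0.1455] 0.0776
0.62 [0.0115 0.1466] 0.079
0.63 [0.0117 0.1469] 0.0793
0.64 [0.0132 0.1474] 0.0803
0.65 [0.0126 0.1488] 0.0807
0.66 [0.013  0.1493] 0.0811
0.67 [0.0138 0.1499] 0.0819
0.68 [0.0145 0.1502] 0.0824
```

```bash
sed -i 's/^H0=.*/H0=np.array([.6092,.0777]);HY=3.15/' h.py
cat >> h.py <<'E'
TILT=35
def grip(p,heading,d=.014):
    "TCP pose so that the point d behind the TCP is at p"
    Rm=rot(heading,TILT,1);return np.array(p)+d*Rm[:,2],Rm
E
python3 - <<'E'
from h import *
from bench import robot
o=robot.get_obs();T=tool(o)
print(row(T[:3,3]+[-.03,0,.14],T[:3,:3],o))
h=np.array([.834,-.552]);p=np.array([.447,-.3985])-.056*h;print(p)
print(row(*grip((*p,.086+.16),-33.5),o))
E
```

```text
[0.0, 0.0, 0.0, -87.6, 1.4, -113.2]
[ 0.400296 -0.367588]
[24.8, 14.3, 27.3, 36.5, -437.5, -147.3]
```

Request:
arm_command --targets '[0,0,0,-88,0,-113,1,0,0,0,-88,0,-113,1,0,0,0,-88,0,-113,0,24.8,14.3,27.3,36.5,-437.5,-147,0,24.8,14.3,27.3,36.5,-437.5,-147,0,24.8,14.3,27.3,36.5,-437.5,-147,0,24.8,14.3,27.3,36.5,-437.5,-147,0,24.8,14.3,27.3,36.5,-437.5,-147,0,24.8,14.3,27.3,36.5,-437.5,-147,0,24.8,14.3,27.3,36.5,-437.5,-147,0,24.8,14.3,27.3,36.5,-437.5,-147,0,24.8,14.3,27.3,36.5,-437.5,-147,0,24.8,14.3,27.3,36.5,-437.5,-147,0,24.8,14.3,27.3,36.5,-437.5,-147,0,24.8,14.3,27.3,36.5,-437.5,-147,0,24.8,14.3,27.3,36.5,-437.5,-147,0]'

```text
time: 8.15
tool_pos: [0.4076, -0.3713, 0.2353]
ee_rot: [-3.139, 0.614, 2.56]
wrist_force: [-0.1, -0.3, 0.5]
width: 0.0469
finger_force: 0.0
```

```bash
cat > pl.py <<'E'
from h import *
from bench import robot
def look(name,tag,zlo=.083,zhi=.105,xy=None):
    "silhouette fit of a plate of that colour: returns origin xy, heading"
    o=robot.get_obs();s=robot.snapshot("wrist");P=cloud(s,tool(o)@s["T_tool_cam"])
    cv2.imwrite(f"pics/{tag}.png",s["color"][:,:,::-1])
    hsv=cv2.cvtColor(s["color"],cv2.COLOR_RGB2HSV);H,S,V=[hsv[...,i].astype(int) for i in range(3)]
    m=dict(blue=(abs(H-110)<14)&(S>130),gold=(abs(H-21)<7)&(S>120))[name]&(P[...,2]>zlo)&(P[...,2]<zhi)
    q=P[m];zt=np.median(q[:,2]);q=q[abs(q[:,2]-zt)<.005]
    r=cv2.minAreaRect((q[:,:2]*1000).astype(np.float32))
    print(name,len(q),"ztop",zt.round(4),r,"\n tcp",o["tool_pos"],o["ee_rot"],"w",o["width"])
    return o,q,r
E
python3 - <<'E'
from pl import *
o,q,r=look("blue","b1")
print(o["joint_positions"].round(2))
# heading -33.5 frame slices: centre line along plate
a=np.radians(-33.5);h=np.array([np.cos(a),np.sin(a)]);n=np.array([-h[1],h[0]])
u=q[:,:2]@h;v=q[:,:2]@n
print("u range",np.percentile(u,[.2,99.8]))
for c in np.arange(u.min()+.005,u.max(),.015):
    k=v[abs(u-c)<.003]
    if len(k)>5: lo,hi=np.percentile(k,[1,99]);print(round(c-u.min(),3),round(lo,4),round(hi,4),round((lo+hi)/2,4),round(hi-lo,4))
E
```

```text
blue 5221 ztop 0.0914 ((446.51806640625, -396.6298522949219), (59.481361389160156, 150.02999877929688), 56.26686096191406) 
 tcp [ 0.40761027 -0.37125853  0.23531729] [-3.13907761  0.61375753  2.55962211] w 0.04693534650351955
[-0.99 -0.36  1.83  0.25  1.11 -2.02]
u range [0.51682402 0.66495206]
0.005 -0.0938 -0.0721 -0.0829 0.0217
0.02 -0.0951 -0.0708 -0.0829 0.0242
0.035 -0.0964 -0.0712 -0.0838 0.0252
0.05 -0.0959 -0.0716 -0.0837 0.0244
0.065 -0.1127 -0.0555 -0.0841 0.0572
0.08 -0.1126 -0.0556 -0.0841 0.0571
0.095 -0.1127 -0.0558 -0.0842 0.0568
0.11 -0.1116 -0.0558 -0.0837 0.0558
0.125 -0.1126 -0.056 -0.0843 0.0566
0.14 -0.1132 -0.0552 -0.0842 0.058
```

View pics/b1.png

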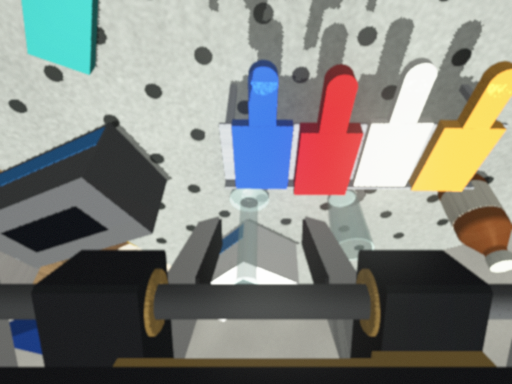

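The image (upside-down) shows the blue tab at (263,75) with its blade at (262,155), then red, silver and gold. Fingers are clear of everything. Descending onto the blue tab.

```bash
python3 - <<'E'
from pl import *
o=robot.get_obs()
print(row(*grip((.400,-.365,.126),-33.8),o));print(row(*grip((.400,-.365,.086),-33.8),o))
E
```

```text
[0.1, 0.1, 0.4, 70.5, 1.1, 97.4]
[0.1, 0.1, 0.4, 93.5, 1.2, 130.2]
```

Request:
arm_command --targets '[0,0,0.4,35,0.6,48,0,0,0,0.4,70.5,1.1,97.5,0,0,0,0.4,82,1.2,114,0,0,0,0.4,93.5,1.2,130,0,0,0,0.4,93.5,1.2,130,0,0,0,0.4,93.5,1.2,130,0,0,0,0.4,93.5,1.2,130,0.5,0,0,0.4,93.5,1.2,130,0.5,0,0,0.4,93.5,1.2,130,1,0,0,0.4,93.5,1.2,130,1,0,0,0.4,93.5,1.2,130,1,0,0,0.4,93.5,1.2,130,1]'

```text
time: 9.4
tool_pos: [0.4058, -0.3711, 0.0742]
ee_rot: [3.138, 0.613, 2.547]
wrist_force: [0.0, 2.9, 4.1]
width: 0.0258
finger_force: 30.0
```

```bash
python3 - <<'E'
from pl import *
o=robot.get_obs();print(o)
t,Rm=grip((.400,-.365,.086),-33.8);print("target",t,R.from_matrix(tool(o)[:3,:3].T@Rm).as_rotvec(degrees=True))
E
```

```text
{'time': 9.4, 'joint_positions': array([-0.9895449 , -0.24583655,  2.07943726,  0.33174792,  0.76123336,
       -2.14443965]), 'qvel': array([ 0.00035172,  0.00294341,  0.00030317,  0.00176626, -0.00072296,
        0.0011093 ]), 'joint_torque': array([ -0.63498829, -16.54946208, -27.18634129,   0.35370905,
        -1.57328781,   0.03683221]), 'tool_pos': array([ 0.40576392, -0.37108298,  0.07423306]), 'ee_rot': array([3.13829419, 0.61304881, 2.54746704]), 'wrist_force': array([0.02050872, 2.93652983, 4.10767052]), 'wrist_torque': array([-0.00506746, -0.25079693,  0.11798156]), 'finger_force': 29.959136126562953, 'width': 0.02583248049733177}
target [ 0.40667286 -0.36946709  0.07453187] [ 0.05060332  0.12543425 -0.19696804]
```

```bash
cat >> pl.py <<'E'
def stage(X,zb,o,g=86,dz=.0058,y=0):
    "rows for plate origin at hot (X,y), bottom height zb (m), gripped at -g, bottom = TCPz+dz"
    t,Rm=grip(hot(X-g,y,0),HY);t[2]=zb-dz;return row(t,Rm,o)
E
python3 - <<'E'
from pl import *
o=robot.get_obs();T=tool(o)
print(row(T[:3,3]+[0,0,.15],T[:3,:3],o))
print(stage(-80,.22,o),stage(-80,.103,o))
E
```

```text
[0.0, 0.0, 0.0, -86.3, 0.4, -122.7]
[-21.2, 0.2, -30.4, 90.0, 391.0, -233.1] [-21.2, 0.2, -30.4, 157.3, 390.7, -137.5]
```

Request:
arm_command --targets '[0,0,0,-12,0,-16,1,0,0,0,-40,0,-57,1,0,0,0,-86,0.4,-123,1,0,0,0,-86,0.4,-123,1,-4,0,-6,-50,78,-145,1,-8,0,-12,-15,156,-167,1,-13,0,-18,20,234,-189,1,-17,0,-24,55,312,-211,1,-21.2,0.2,-30.4,90,391,-233,1,-21.2,0.2,-30.4,90,391,-233,1,-21.2,0.2,-30.4,90,391,-233,1,-21.2,0.2,-30.4,90,391,-233,1,-21.2,0.2,-30.4,90,391,-233,1,-21.2,0.2,-30.4,90,391,-233,1]'

```text
time: 10.8
tool_pos: [0.4484, 0.0794, 0.2108]
ee_rot: [3.135, 0.604, -3.071]
wrist_force: [-0.8, -0.1, -2.9]
width: 0.0254
finger_force: 30.0
```

```bash
python3 - <<'E'
from pl import *
o=robot.get_obs();print(o["joint_positions"].round(2),o["width"],o["wrist_force"],o["wrist_torque"])
print(stage(-80,.22,o),stage(-80,.103,o))
s=robot.snapshot("side");cv2.imwrite("pics/side2.png",cv2.resize(s["color"][60:330,120:420,::-1],(600,540)))
P=cloud(s);hsv=cv2.cvtColor(s["color"],cv2.COLOR_RGB2HSV);H,S,V=[hsv[...,i].astype(int) for i in range(3)]
m=(abs(H-110)<14)&(S>150)&(P[...,2]>.2)&(P[...,2]<.26)&(P[...,0]>.38)&(P[...,0]<.6)&(P[...,1]<.14)&(P[...,1]>-.02)
q=P[m];print(len(q),cv2.minAreaRect((q[:,:2]*1000).astype(np.float32)),"exp origin",hot(-80,0,.232))
A=np.c_[q[:,:2],np.ones(len(q))];c=np.linalg.lstsq(A,q[:,2],rcond=None)[0];print("slopes",c[:2],"z at origin",c@[*hot(-80,0,0)[:2],1])
E
```

```text
[ 0.03 -0.61  2.02  0.04  1.13 -1.62] 0.02535888736288917 [-0.84042286 -0.11410087 -2.92245493] [-0.03088648  0.70578766 -0.02881415]
[0.9, -0.4, 0.8, -3.8, -10.6, -1.6] [0.9, -0.4, 0.8, 62.6, -11.2, 94.7]
272 ((519.6669921875, 85.28510284423828), (101.42622375488281, 63.923500061035156), 4.616341590881348) exp origin [0.52932087 0.07330399 0.232     ]
slopes [-0.07370534  0.05536629] z at origin 0.2204306486934485
```

View pics/side2.png

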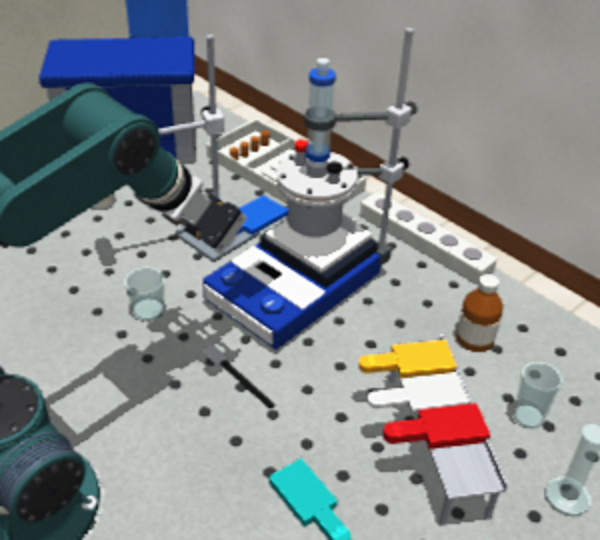

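```bash
cat >> pl.py <<'E'
def held(name,cam="wrist"):
    o=robot.get_obs();s=robot.snapshot(cam);T=tool(o)
    P=cloud(s,T@s["T_tool_cam"] if cam=="wrist" else None)
    hsv=cv2.cvtColor(s["color"],cv2.COLOR_RGB2HSV);H,S,V=[hsv[...,i].astype(int) for i in range(3)]
    m=dict(blue=(abs(H-110)<14)&(S>130),gold=(abs(H-21)<7)&(S>120))[name]
    f=np.array([np.cos(np.radians(HY)),np.sin(np.radians(HY))]);n=np.array([-f[1],f[0]])
    c=T[:3,3]-.014*T[:3,2]
    d=P-c;u=d[...,:2]@f;v=d[...,:2]@n
    m&=(u>-.02)&(u<.15)&(abs(v)<.045)&(abs(d[...,2])<.03)
    u,v,w=u[m],v[m],d[...,2][m]
    print(cam,"n",m.sum(),"u",np.percentile(u,[1,50,99]).round(4),"v",np.percentile(v,[1,50,99]).round(4),"z",np.percentile(w,[1,50,99]).round(4))
    A=np.c_[u,v,np.ones(len(u))];k=np.ones(len(u),bool)
    for _ in range(5):
        x=np.linalg.lstsq(A[k],w[k],rcond=None)[0];k=abs(A@x-w)<.003
    print("   du,dv slope deg",np.degrees(np.arctan(x[:2])).round(2),"z0",x[2].round(4),"inl",k.sum())
E
python3 - <<'E'
from pl import *
held("blue");held("blue","side");held("blue","scene")
s=robot.snapshot("wrist");cv2.imwrite("pics/w2.png",s["color"][:,:,::-1])
E
```

```text
wrist n 3213 u [-0.0184  0.0035  0.1281] v [-0.0156  0.0006  0.0173] z [-0.006   0.0037  0.0162]
   du,dv slope deg [-4.37  0.13] z0 0.0048 inl 2635
side n 294 u [0.0337 0.0863 0.1284] v [-0.0311 -0.0103  0.0302] z [-0.0115 -0.0016  0.0053]
   du,dv slope deg [-5.16  0.4 ] z0 0.0072 inl 222
scene n 377 u [-0.0124  0.0693  0.131 ] v [-0.0279  0.0022  0.0285] z [-0.0102 -0.0001  0.0099]
   du,dv slope deg [-4.1  -0.92] z0 0.005 inl 239
```

View pics/w2.png

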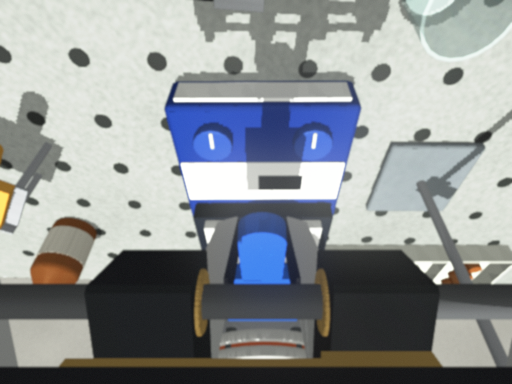

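```bash
cat >> pl.py <<'E'
import h
def stage2(X,zb,o,tilt,g=86,t=.012,y=0,d=.014):
    h.TILT=tilt;p=hot(X-g,y,0);p[2]=zb+t/2
    T,Rm=grip(p,HY,d);return row(T,Rm,o)
E
python3 - <<'E'
from pl import *
o=robot.get_obs()
print(stage2(-80,.21,o,39.4),stage2(-80,.13,o,39.4))
E
```

```text
[-0.0, -4.7, -0.3, 2.7, 1.7, 6.7] [-0.0, -4.7, -0.3, 48.3, 1.5, 72.4]
```

Request:
arm_command --targets '[0,-4.7,-0.3,2.7,1.7,6.7,1,0,-4.7,-0.3,14,1.6,23,1,0,-4.7,-0.3,26,1.6,40,1,0,-4.7,-0.3,37,1.5,56,1,0,-4.7,-0.3,48.3,1.5,72.4,1,0,-4.7,-0.3,48.3,1.5,72.4,1,0,-4.7,-0.3,48.3,1.5,72.4,1]'

```text
time: 11.75
tool_pos: [0.453, 0.0688, 0.1263]
ee_rot: [-3.141, 0.69, -3.087]
wrist_force: [0.0, -0.9, -1.6]
width: 0.0261
finger_force: 30.0
```

```bash
python3 - <<'E'
from pl import *
held("blue");held("blue","scene");held("blue","side")
o=robot.get_obs();print(o["joint_positions"].round(2));t=.13;print(stage2(-80,.13,o,39.4),stage2(-80,.103,o,39.4),stage2(0,.103,o,39.4),stage2(56,.1015,o,39.4))
E
```

```text
wrist n 3372 u [-0.0187  0.0005  0.049 ] v [-0.0158  0.0005  0.0162] z [-0.0063  0.0044  0.0087]
   du,dv slope deg [-0.48  0.05] z0 0.0046 inl 2594
scene n 231 u [-0.0142  0.0534  0.0958] v [-0.0276  0.0008  0.0284] z [-0.006   0.0047  0.0127]
   du,dv slope deg [ 0.44 -1.06] z0 0.0041 inl 136
side n 336 u [0.0379 0.0821 0.1281] v [-0.0317 -0.0052  0.0284] z [-0.0053  0.0048  0.0101]
   du,dv slope deg [-0.68  0.48] z0 0.0061 inl 272
[ 0.   -0.63  2.24  0.04  0.85 -1.64]
[0.0, 0.4, 0.1, 3.4, -1.0, 1.5] [0.0, 0.4, 0.1, 20.6, -0.9, 22.3] [0.0, 0.4, 0.1, -40.9, -1.1, 73.5] [0.0, 0.4, 0.1, -83.0, -1.2, 110.4]
```

Request:
arm_command --targets '[0,0.4,0,10,-0.9,11,1,0,0.4,0,20.5,-0.9,22,1,0,0.4,0,20.5,-0.9,22,1,0,0.4,0,10,-0.9,30.5,1,0,0.4,0,0,-1,39,1,0,0.4,0,-10,-1,47.5,1,0,0.4,0,-20,-1,56,1,0,0.4,0,-30,-1.1,64.5,1,0,0.4,0,-41,-1.1,73.5,1,0,0.4,0,-41,-1.1,73.5,1]'

```text
time: 12.9
tool_pos: [0.5111, 0.0744, 0.0747]
ee_rot: [-3.14, 0.625, -3.079]
wrist_force: [-60.9, -8.3, 12.0]
width: 0.0259
finger_force: 54.4
```

```bash
python3 - <<'E'
from pl import *
held("blue","side")
o=robot.get_obs();print(o["wrist_force"],o["wrist_torque"],stage2(0,.103,o,39.4),stage2(56,.103,o,39.4),stage2(60,.103,o,39.4),stage2(60,.1,o,39.4))
E
```

```text
side n 311 u [-0.0172  0.0637  0.0995] v [-0.0429 -0.0172  0.0297] z [-0.0286  0.0133  0.0258]
   du,dv slope deg [12.25 12.61] z0 -0.0016 inl 91
[-60.17775811  -8.13243598  12.11797511] [-0.9687431   8.58892884 -0.61289722] [0.2, -3.5, 0.3, -30.9, -2.2, -6.7] [0.2, -3.5, 0.3, -76.2, -2.6, 26.1] [0.2, -3.5, 0.3, -79.5, -2.7, 28.4] [0.2, -3.5, 0.3, -77.7, -2.7, 30.8]
```

```bash
python3 - <<'E'
from pl import *
s=robot.snapshot("side");a=cv2.resize(s["color"][130:240,200:320,::-1],(600,550),interpolation=cv2.INTER_CUBIC)
cv2.imwrite("pics/side3.png",a)
o=robot.get_obs();print(o["joint_positions"].round(2),o["wrist_force"])
E
```

```text
[ 0.02 -0.35  2.16  0.04  0.71 -1.64] [-58.55824167  -7.56777756  11.50197118]
```

View pics/side3.png

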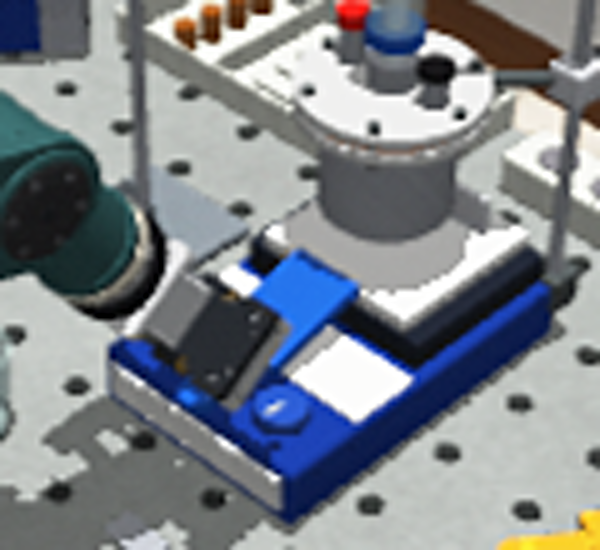

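The picture shows the blue blade's nose (~(355,290) in the crop) butted against the hotplate's front edge, with the plate pitched nose-up and slipped in the grip. Backing off.

Request:
arm_command --targets '[0,0,0,8,0,-6,1,0,0,0,16,0,-13,1,0,0,0,24,0,-19,1,0,0,0,31,0,-25,1,0,0,0,39,0,-32,1,0,0,0,47,0,-38,1,0,0,0,50,0,-50,1,0,0,0,45,0,-70,1,0,0,0,38,0,-95,1,0,0,0,38,0,-95,1,0,0,0,38,0,-95,1]'

```text
time: 14.1
tool_pos: [0.4422, 0.0694, 0.1467]
ee_rot: [-3.141, 0.687, -3.082]
wrist_force: [-0.5, 0.5, -3.0]
width: 0.0253
finger_force: 36.4
```

```bash
python3 - <<'E'
from pl import *
o=robot.get_obs();print(o["joint_positions"].round(3),o["tool_pos"],o["wrist_force"],tool(o)[:3,2])
held("blue");held("blue","side");held("blue","scene")
s=robot.snapshot("wrist");cv2.imwrite("pics/w3.png",s["color"][:,:,::-1])
o=robot.get_obs();print(o["tool_pos"],o["qvel"].round(3))
E
```

```text
[-0.    -0.681  2.218  0.047  0.92  -1.646] [0.44224694 0.06944847 0.14669782] [-0.53633868  0.54459601 -3.03088712] [ 0.63284664  0.03686094 -0.77339925]
wrist n 4484 u [-0.0194  0.0151  0.1   ] v [-0.0241  0.0006  0.0255] z [-0.008   0.0006  0.02  ]
   du,dv slope deg [12.94 -0.13] z0 -0.0033 inl 4384
side n 312 u [0.0136 0.0642 0.0996] v [-0.0312 -0.0081  0.0297] z [-0.0052  0.0129  0.0241]
   du,dv slope deg [12.21 -0.31] z0 -0.0012 inl 236
scene n 303 u [-0.0138  0.0577  0.1049] v [-0.0288 -0.0003  0.0274] z [-0.0068  0.0105  0.0267]
   du,dv slope deg [12.06  0.59] z0 -0.0016 inl 205
[0.44122189 0.06944977 0.14350172] [-0.001  0.004 -0.004  0.    -0.     0.   ]
```

```bash
python3 - <<'E'
from pl import *
o=robot.get_obs()
print(o["tool_pos"],stage2(-65,.13,o,27,g=57,t=.029))
E
```

```text
[0.44122189 0.06944977 0.14350172] [0.1, 12.0, 0.2, -33.6, -1.2, 42.0]
```

Request:
arm_command --targets '[0,6,0,-16,-0.6,21,1,0,12,0,-33.6,-1.2,42,1,0,12,0,-33.6,-1.2,42,1,0,12,0,-33.6,-1.2,42,1,0,12,0,-33.6,-1.2,42,1,0,12,0,-33.6,-1.2,42,1]'

```text
time: 14.9
tool_pos: [0.4935, 0.0714, 0.1345]
ee_rot: [-3.141, 0.476, -3.082]
wrist_force: [-0.6, -0.3, -1.7]
width: 0.0256
finger_force: 36.4
```

```bash
python3 - <<'E'
from pl import *
held("blue");held("blue","side");held("blue","scene")
o=robot.get_obs();print(o["tool_pos"],o["qvel"].round(3));print(stage2(-65,.13,o,27,g=57,t=.029),stage2(-65,.105,o,27,g=57,t=.029))
E
```

```text
wrist n 4393 u [-0.0192  0.0161  0.102 ] v [-0.0243  0.0006  0.0257] z [-0.0042 -0.0027  0.0151]
   du,dv slope deg [ 0.9  -0.06] z0 -0.0031 inl 4300
side n 186 u [-0.0188  0.0677  0.102 ] v [-0.0313 -0.0197  0.0262] z [-0.0124 -0.0012  0.0034]
   du,dv slope deg [0.21 0.27] z0 -0.001 inl 128
scene n 152 u [-0.0145  0.0244  0.0565] v [-0.0275  0.0019  0.0291] z [-0.0094 -0.002   0.0082]
   du,dv slope deg [2.07 2.01] z0 -0.0026 inl 92
[0.49383671 0.07137021 0.13522839] [-0.     0.007 -0.006  0.001  0.002  0.002]
[0.1, 0.3, 0.2, 1.6, -0.0, 2.8] [0.1, 0.3, 0.2, 13.0, 0.0, 25.0]
```

Request:
arm_command --targets '[0,0.3,0,4,0,8,1,0,0.3,0,9,0,17,1,0,0.3,0,13,0,25,1,0,0.3,0,13,0,25,1,0,0.3,0,13,0,25,1,0,0.3,0,13,0,25,1,0,0.3,0,13,0,25,1]'

```text
time: 15.75
tool_pos: [0.4946, 0.0713, 0.1066]
ee_rot: [-3.141, 0.47, -3.082]
wrist_force: [0.3, -0.0, -2.2]
width: 0.0252
finger_force: 36.4
```

```bash
python3 - <<'E'
from pl import *
held("blue")
o=robot.get_obs();T=tool(o);print(T[:3,3],"contact z",(T[:3,3]-.014*T[:3,2])[2]);print(stage2(-65,.105,o,27,g=57,t=.029),stage2(-65,.103,o,27,g=57,t=.029),stage2(25,.103,o,27,g=57,t=.029))
E
```

```text
wrist n 4451 u [-0.0195  0.0152  0.1019] v [-0.0241  0.0005  0.0255] z [-0.0041 -0.0028  0.0156]
   du,dv slope deg [ 0.57 -0.09] z0 -0.0031 inl 4349
[0.49460514 0.07132248 0.10652784] contact z 0.11900898394889958
[0.1, -0.1, 0.2, 0.6, 0.1, -0.8] [0.1, -0.1, 0.2, 1.5, 0.1, 0.9] [0.1, -0.1, 0.2, -78.8, -0.3, 41.7]
```

Request:
arm_command --targets '[0,0,0.2,-7,0,3.6,1,0,0,0.2,-14,0,7.2,1,0,0,0.2,-21,0,10.7,1,0,0,0.2,-28,-0.1,14.3,1,0,0,0.2,-28,-0.1,14.3,1]'

```text
time: 16.3
tool_pos: [0.5267, 0.0731, 0.1059]
ee_rot: [3.14, 0.469, -3.086]
wrist_force: [0.0, 0.7, -1.9]
width: 0.0255
finger_force: 36.4
```

Request:
arm_command --targets '[0,0,0,-9,0,4.6,1,0,0,0,-18,0,9.2,1,0,0,0,-27,0,13.8,1,0,0,0,-36,0,18.3,1,0,0,0,-45,0,22.9,1,0,0,0,-52,0,26.5,1,0,0,0,-52,0,26.5,1,0,0,0,-52,0,26.5,1]'

```text
time: 17.1
tool_pos: [0.5838, 0.0763, 0.1054]
ee_rot: [3.14, 0.468, -3.086]
wrist_force: [0.3, 0.3, -2.1]
width: 0.0253
finger_force: 36.4
```

```bash
python3 - <<'E'
from pl import *
held("blue","side")
o=robot.get_obs();T=tool(o);print(T[:3,3],"contact",(T[:3,3]-.014*T[:3,2]),hot(25-57,0,0));print(stage2(25,.100,o,27,g=57,t=.029))
E
```

```text
side n 103 u [-0.0179  0.0379  0.0947] v [-0.0313 -0.0247  0.0122] z [-0.0196 -0.0032  0.0026]
   du,dv slope deg [0.35 4.1 ] z0 -0.0023 inl 57
[0.58357576 0.07632903 0.10544776] contact [0.57726558 0.07596278 0.11793966] [0.57724835 0.07594159 0.        ]
[0.1, -0.2, 0.0, 1.5, -0.0, 3.1]
```

Request:
arm_command --targets '[0,0,0,0.7,0,1.3,1,0,0,0,1.3,0,2.5,1,0,0,0,1.3,0,2.5,1,0,0,0,1.3,0,2.5,0.3,0,0,0,1.3,0,2.5,0.2,0,0,0,1.3,0,2.5,0.2,0,0,0,1.3,0,2.5,0.2,0,0,0,1.3,0,-15,0.2,0,0,0,1.3,0,-40,0.2,0,0,0,1.3,0,-80,0.2,0,0,0,1.3,0,-110,0.2,0,0,0,1.3,0,-110,0.2,0,0,0,1.3,0,-110,0.2]'

```text
time: 18.45
tool_pos: [0.5335, 0.0734, 0.204]
ee_rot: [3.141, 0.471, -3.086]
wrist_force: [-1.0, 0.2, -0.2]
width: 0.0376
finger_force: 0.0
```

```bash
cat >> pl.py <<'E'
def lie(name,zlo,zhi,cam="wrist"):
    "plate lying on the hotplate: extent in hot frame (mm)"
    o=robot.get_obs();s=robot.snapshot(cam)
    P=cloud(s,tool(o)@s["T_tool_cam"] if cam=="wrist" else None)
    hsv=cv2.cvtColor(s["color"],cv2.COLOR_RGB2HSV);H,S,V=[hsv[...,i].astype(int) for i in range(3)]
    m=dict(blue=(abs(H-110)<14)&(S>130),gold=(abs(H-21)<7)&(S>120))[name]&(P[...,2]>zlo)&(P[...,2]<zhi)
    a=np.radians(HY);f=np.array([np.cos(a),np.sin(a)]);n=np.array([-f[1],f[0]])
    d=P[...,:2]-H0;u=d@f*1000;v=d@n*1000;m&=(u>-160)&(u<120)&(abs(v)<45)
    u,v,w=u[m],v[m],P[...,2][m]
    print(name,cam,"n",m.sum(),"u",np.percentile(u,[.3,99.7]).round(1),"z",np.percentile(w,[5,50,95]).round(4),o["tool_pos"].round(4))
    for c in np.arange(np.floor(u.min())+5,u.max(),12):
        k=v[abs(u-c)<3]
        if len(k)>5: lo,hi=np.percentile(k,[1,99]);print("  u",c,"v",lo.round(1),hi.round(1),"mid",round((lo+hi)/2,1),"z",np.median(w[abs(u-c)<3]).round(4))
    cv2.imwrite("pics/last.png",s["color"][:,:,::-1])
E
python3 - <<'E'
from pl import *
lie("blue",.09,.125);lie("blue",.09,.125,"scene")
o=robot.get_obs();print(o["width"])
for x,z in((-115,.15),(-115,.1014),(-101,.1014),(-51.6,.1014)): print(x,row(hot(x,0,z),rot(HY,35,1),o))
E
```

```text
blue wrist n 3823 u [-75.1  34.7] z [0.1102 0.1114 0.1124] [0.5335 0.0734 0.204 ]
  u -71.0 v -10.0 11.6 mid 0.8 z 0.1116
  u -59.0 v -11.1 12.4 mid 0.7 z 0.1115
  u -47.0 v -12.3 12.8 mid 0.2 z 0.1115
  u -35.0 v -12.7 13.1 mid 0.2 z 0.1115
  u -23.0 v -12.0 12.6 mid 0.3 z 0.1115
  u -11.0 v -28.2 28.9 mid 0.3 z 0.1115
  u 1.0 v -28.0 28.5 mid 0.3 z 0.1114
  u 13.0 v -27.6 28.4 mid 0.4 z 0.1115
  u 25.0 v -27.1 28.9 mid 0.9 z 0.1115
  u 37.0 v -28.2 28.6 mid 0.2 z 0.1115Traceback (most recent call last):
  File "<stdin>", line 2, in <module>
  File "pl.py", line 44, in lie
    print(name,cam,"n",m.sum(),"u",np.percentile(u,[.3,99.7]).round(1),"z",np.percentile(w,[5,50,95]).round(4),o["tool_pos"].round(4))
                                   ~~~~~~~~~~~~~^^^^^^^^^^^^^
    return _quantile_unchecked(
        a, q, axis, out, overwrite_input, method, keepdims, weights)
    return _ureduce(a,
                    func=_quantile_ureduce_func,
    ...<5 lines>...
                    overwrite_input=overwrite_input,
                    method=method)
    r = func(a, **kwargs)
    result = _quantile(arr,
                       quantiles=q,
    ...<2 lines>...
                       out=out,
                       weights=wgt)
    slices_having_nans = np.isnan(arr[-1, ...])
                                  ~~~^^^^^^^^^
IndexError: index -1 is out of bounds for axis 0 with size 0
```

```bash
python3 - <<'E'
from pl import *
o=robot.get_obs()
print(stage2(29,.15,o,35),stage2(29,.101,o,35))
E
```

```text
[0.1, -8.3, 0.0, 0.6, 0.1, 63.0] [0.1, -8.3, 0.0, 22.7, -0.0, 106.8]
```

Request:
arm_command --targets '[0,-8.3,0,0.6,0,32,0.2,0,-8.3,0,0.6,0,63,0.2,0,-8.3,0,12,0,85,0.2,0,-8.3,0,22,0,105.5,0.2,0,-8.3,0,22,0,105.5,0.2,0,-8.3,0,22,0,105.5,0.2,0,-8.3,0,22,0,105.5,1,0,-8.3,0,22,0,105.5,1,0,-8.3,0,22,0,105.5,1,0,-8.3,0,22,0,105.5,1]'

```text
time: 19.55
tool_pos: [0.5622, 0.0751, 0.1011]
ee_rot: [3.14, 0.618, -3.086]
wrist_force: [1.3, 1.0, 0.7]
width: 0.0259
finger_force: 30.0
```

```bash
python3 - <<'E'
from pl import *
o=robot.get_obs();T=tool(o);print(o["wrist_force"],T[:3,3]-.014*T[:3,2],hot(29-86,0,.106),stage2(29,.1,o,35),stage2(60,.1,o,35))
E
```

```text
[1.27684056 1.00495021 0.71196635] [0.55411754 0.07465475 0.11249905] [0.55228612 0.07456784 0.106     ] [0.1, 0.4, 0.0, 5.4, -0.0, 4.2] [0.1, 0.4, 0.0, -19.9, -0.0, 22.2]
```

Request:
arm_command --targets '[0,0,0,-6,0,4.2,1,0,0,0,-12,0,8.4,1,0,0,0,-18,0,12.6,1,0,0,0,-22,0,15.4,1,0,0,0,-24,0,16.8,1,0,0,0,-25.5,0,17.9,1,0,0,0,-26.3,0,18.4,1,0,0,0,-26.3,0,18.4,1]'

```text
time: 20.35
tool_pos: [0.5942, 0.0769, 0.1011]
ee_rot: [3.141, 0.616, -3.086]
wrist_force: [-7.0, 0.1, 8.9]
width: 0.0253
finger_force: 30.0
```

Request:
arm_command --targets '[0,0,0,-0.8,0,0.6,1,0,0,0,-1.6,0,1.1,1,0,0,0,-1.6,0,1.1,1]'

```text
time: 20.65
tool_pos: [0.5943, 0.0769, 0.1011]
ee_rot: [3.141, 0.612, -3.085]
wrist_force: [-21.5, -2.6, 17.8]
width: 0.0258
finger_force: 30.0
```

Request:
arm_command --targets '[0,0,0,1.6,0,-1.1,0.5,0,0,0,1.6,0,-1.1,0.2,0,0,0,1.6,0,-1.1,0.2,0,0,0,1.6,0,-1.1,0.2,0,0,0,1.6,0,-15,0.2,0,0,0,1.6,0,-50,0.2,0,0,0,1.6,0,-90,0.2,0,0,0,1.6,0,-120,0.2,0,0,0,1.6,0,-120,0.2,0,0,0,1.6,0,-120,0.2]'

```text
time: 21.65
tool_pos: [0.5248, 0.0729, 0.1965]
ee_rot: [3.14, 0.615, -3.086]
wrist_force: [0.7, 0.3, -0.2]
width: 0.0376
finger_force: 0.0
```

```bash
python3 - <<'E'
from pl import *
lie("blue",.09,.125)
o=robot.get_obs()
h_=np.array([.834,-.552]);p=np.array([.559,-.229])-.04*h_;print(p)   # rect centre x=-30; grip x=-70
T=tool(o);print(row(T[:3,3]+[-.05,0,.06],T[:3,:3],o))
print(row(*grip((*p,.087+.13),-33.7),o))
E
```

```text
blue wrist n 2134 u [-44.   43.1] z [0.107  0.1114 0.1122] [0.5248 0.0729 0.1965]
  u -40.0 v -10.6 11.1 mid 0.2 z 0.1114
  u -28.0 v -11.9 12.3 mid 0.2 z 0.1114
  u -16.0 v -12.0 12.6 mid 0.3 z 0.1115
  u -4.0 v -10.7 12.1 mid 0.7 z 0.1115
  u 8.0 v -12.0 12.5 mid 0.2 z 0.1114
  u 20.0 v -27.5 28.9 mid 0.7 z 0.1115
  u 32.0 v -28.0 28.5 mid 0.3 z 0.1115
  u 44.0 v -27.8 28.3 mid 0.2 z 0.1114
[ 0.52564 -0.20692]
[0.0, 0.0, 0.0, 6.4, 2.9, -77.8]
[21.2, 0.0, 30.2, 0.2, -284.3, -13.6]
```

Blue is home: tab end at -44 mm and mid-offset 0.3 mm in the hotplate frame. Next is gold.

Request:
arm_command --targets '[0,0,0,6,3,-78,0.2,0,0,0,6,3,-78,0.2,7,0,10,4,-93,-55,0.2,14,0,20,2,-188,-35,0.2,21.2,0,30.2,0.2,-284,-14,0.1,21.2,0,30.2,0.2,-284,-14,0.1,21.2,0,30.2,0.2,-284,-14,0.1,21.2,0,30.2,0.2,-284,-14,0.1,21.2,0,30.2,0.2,-284,-14,0.1,21.2,0,30.2,0.2,-284,-14,0.1,21.2,0,30.2,0.2,-284,-14,0.1,21.2,0,30.2,0.2,-284,-14,0.1,21.2,0,30.2,0.2,-284,-14,0.1]'

```text
time: 23.0
tool_pos: [0.5327, -0.2097, 0.2079]
ee_rot: [3.139, 0.614, 2.554]
wrist_force: [0.1, -0.4, -0.2]
width: 0.042
finger_force: 0.0
```

```bash
python3 - <<'E'
from pl import *
o,q,r=look("gold","g1")
a=np.radians(-33.7);h=np.array([np.cos(a),np.sin(a)]);n=np.array([-h[1],h[0]])
u=q[:,:2]@h;v=q[:,:2]@n
u0=np.percentile(u,.2);print("u",u0,np.percentile(u,99.8))
vs=[]
for c in np.arange(u0+.005,u.max(),.015):
    k=v[abs(u-c)<.003]
    if len(k)>5: lo,hi=np.percentile(k,[1,99]);vs.append((c-u0,(lo+hi)/2,hi-lo))
vs=np.array(vs);print(vs.round(4))
vm=np.median(vs[:,1])
p=(u0-.0005+.105-.068)*h+vm*n;print("grip",p)
o=robot.get_obs();print(o["tool_pos"])
for z in(.127,.087):print(row(*grip((*p,z),-33.7),o))
E
```

```text
gold 6315 ztop 0.0934 ((559.6153564453125, -226.9507598876953), (60.44924545288086, 150.066162109375), 56.13047409057617) 
 tcp [ 0.53273411 -0.20972211  0.20793034] [3.1388341  0.61371797 2.55417483] w 0.041968042876882015
u 0.5169295319326354 0.665884148947532
[[0.005  0.1227 0.0229]
 [0.02   0.1227 0.0253]
 [0.035  0.1227 0.0249]
 [0.05   0.1225 0.0252]
 [0.065  0.122  0.0572]
 [0.08   0.1221 0.0573]
 [0.095  0.1217 0.0567]
 [0.11   0.1216 0.0568]
 [0.125  0.1212 0.0571]
 [0.14   0.1207 0.0584]]
grip [ 0.52813431 -0.20554594]
[ 0.53273655 -0.20987894  0.20806319]
[0.2, 0.2, 0.0, 51.8, 0.8, 76.7]
[0.2, 0.2, 0.0, 74.9, 0.8, 109.4]
```

Request:
arm_command --targets '[0,0,0.7,26,1.3,38,0.1,0,0,0.7,52,1.3,76.5,0.1,0,0,0.7,63,1.3,93,0.1,0,0,0.7,75,1.3,109.5,0.1,0,0,0.7,75,1.3,109.5,0.1,0,0,0.7,75,1.3,109.5,0.1,0,0,0.7,75,1.3,109.5,0.5,0,0,0.7,75,1.3,109.5,1,0,0,0.7,75,1.3,109.5,1,0,0,0.7,75,1.3,109.5,1,0,0,0.7,75,1.3,109.5,1]'

```text
time: 24.15
tool_pos: [0.5356, -0.2111, 0.0769]
ee_rot: [3.13, 0.616, 2.537]
wrist_force: [-3.3, 2.4, 6.7]
width: 0.0259
finger_force: 30.0
```

```bash
python3 - <<'E'
from pl import *
o=robot.get_obs();T=tool(o);c=T[:3,3]-.014*T[:3,2];print(o["wrist_force"],o["width"],T[:3,3],"contact",c,"want .5281 -.2055 .087")
h.TILT=35
print(row(T[:3,3]+[0,0,.13],T[:3,:3],o))
print(stage2(-70,.21,o,35,g=68,t=.014))
E
```

```text
[-3.30119781  2.43505277  6.73202778] 0.025944360860349583 [ 0.53562439 -0.21109535  0.07686148] contact [ 0.52887416 -0.20663096  0.0882853 ] want .5281 -.2055 .087
[0.0, 0.0, 0.0, -75.1, 1.2, -106.1]
[-21.1, 0.5, -30.9, 94.0, 202.4, -221.9]
```

Request:
arm_command --targets '[0,0,0,-3,0,-4,1,0,0,0,-9,0,-13,1,0,0,0,-25,0.4,-36,1,0,0,0,-50,0.8,-71,1,0,0,0,-75,1.2,-106,1,0,0,0,-75,1.2,-106,1,-4,0,-6,-41,41,-129,1,-8,0,-12,-7,82,-152,1,-13,0.2,-18,27,122,-175,1,-17,0.3,-25,60,162,-199,1,-21.1,0.5,-30.9,94,202.5,-222,1,-21.1,0.5,-30.9,94,202.5,-222,1,-21.1,0.5,-30.9,94,202.5,-222,1,-21.1,0.5,-30.9,94,202.5,-222,1,-21.1,0.5,-30.9,94,202.5,-222,1,-21.1,0.5,-30.9,94,202.5,-222,1]'

```text
time: 25.75
tool_pos: [0.479, 0.0694, 0.2035]
ee_rot: [3.14, 0.606, -3.09]
wrist_force: [0.5, -0.1, -2.4]
width: 0.0257
finger_force: 30.0
```

```bash
python3 - <<'E'
from pl import *
held("gold");held("gold","side");held("gold","scene")
o=robot.get_obs();T=tool(o);print(T[:3,3],o["width"],R.from_matrix(T[:3,:3].T@rot(HY,35,1)).as_rotvec(degrees=True))
E
```

```text
wrist n 3040 u [-0.019   0.0123  0.1408] v [-0.0244  0.0005  0.0234] z [-0.0065  0.005   0.0211]
   du,dv slope deg [-0.81 -0.36] z0 0.0052 inl 2877
side n 262 u [0.0199 0.0747 0.1369] v [-0.0318 -0.016   0.0284] z [-0.0206  0.0053  0.0099]
   du,dv slope deg [-1.06  0.55] z0 0.0072 inl 191
scene n 310 u [-0.0182  0.0495  0.1086] v [-0.0278  0.0032  0.0279] z [-0.0012  0.0052  0.0123]
   du,dv slope deg [-0.75  2.01] z0 0.0058 inl 213
[0.47912446 0.06953541 0.20393501] 0.025566995734609865 [-0.01964903 -0.22433593 -0.17204823]
```

```bash
python3 - <<'E'
from pl import *
o=robot.get_obs()
print(stage2(-75,.14,o,35.7,g=66.7,t=.0166),stage2(-75,.117,o,35.7,g=66.7,t=.0166))
E
```

```text
[-0.0, -0.9, -0.2, 40.9, 0.9, 53.2] [-0.0, -0.9, -0.2, 54.0, 0.9, 72.1]
```

Request:
arm_command --targets '[0,-0.9,-0.2,14,0.9,18,1,0,-0.9,-0.2,27,0.9,36,1,0,-0.9,-0.2,41,0.9,53,1,0,-0.9,-0.2,47,0.9,63,1,0,-0.9,-0.2,54,0.9,72,1,0,-0.9,-0.2,54,0.9,72,1,0,-0.9,-0.2,54,0.9,72,1,0,-0.9,-0.2,54,0.9,72,1]'

```text
time: 26.7
tool_pos: [0.4767, 0.0717, 0.116]
ee_rot: [-3.141, 0.626, -3.083]
wrist_force: [0.1, 0.1, -2.2]
width: 0.0255
finger_force: 30.0
```

```bash
python3 - <<'E'
from pl import *
held("gold");held("gold","side")
o=robot.get_obs();T=tool(o);c=T[:3,3]-.014*T[:3,2];print(T[:3,3],"bottom",c[2]-.0083)
for X,z in((-75,.1135),(-50,.1135),(-44,.1125),(-12,.1125)):print(X,stage2(X,z,o,35.7,g=66.7,t=.0166))
E
```

```text
wrist n 2908 u [-0.0187  0.0124  0.1109] v [-0.0223  0.0012  0.0224] z [0.002  0.0053 0.0212]
   du,dv slope deg [ 0.34 -0.49] z0 0.0052 inl 2824
side n 266 u [0.0213 0.074  0.1272] v [-0.0305 -0.0108  0.0297] z [-0.0185  0.0067  0.0118]
   du,dv slope deg [-0.03  0.11] z0 0.0068 inl 195
[0.47641945 0.07179048 0.11572686] bottom 0.11877601171845528
-75 [0.1, 0.1, 0.2, 3.6, -1.4, 3.9]
-50 [0.1, 0.1, 0.2, -16.7, -1.5, 18.6]
-44 [0.1, 0.1, 0.2, -20.9, -1.5, 22.9]
-12 [0.1, 0.1, 0.2, -46.9, -1.6, 41.6]
```

Request:
arm_command --targets '[0,0,0.2,-5,-1.5,9,1,0,0,0.2,-12,-1.5,15,1,0,0,0.2,-16.7,-1.5,18.6,1,0,0,0.2,-16.7,-1.5,18.6,1,0,0,0.2,-16.7,-1.5,18.6,1,0,0,0.2,-16.7,-1.5,18.6,1]'

```text
time: 27.4
tool_pos: [0.4999, 0.0717, 0.1088]
ee_rot: [3.14, 0.623, -3.088]
wrist_force: [-0.3, 0.1, -2.4]
width: 0.0258
finger_force: 30.0
```

```bash
python3 - <<'E'
from pl import *
held("gold")
o=robot.get_obs();T=tool(o);c=T[:3,3]-.014*T[:3,2];print(o["wrist_force"],T[:3,3],"bottom",c[2]-.0083)
for X,z in((-50,.1135),(-50,.112),(-44,.112),(-12,.112)):print(X,stage2(X,z,o,35.7,g=66.7,t=.0166))
E
```

```text
wrist n 3122 u [-0.0195  0.0087  0.1097] v [-0.0223  0.0005  0.0207] z [0.0023 0.0052 0.0206]
   du,dv slope deg [ 0.18 -0.36] z0 0.0052 inl 3039
[-0.53036504 -0.00891269 -2.77498574] [0.49991805 0.07168093 0.1088608 ] bottom 0.11192948084788325
-50 [0.1, 0.0, -0.0, -1.7, 0.0, -0.7]
-50 [0.1, 0.0, -0.0, -0.8, 0.0, 0.5]
-44 [0.1, 0.0, -0.0, -5.7, 0.0, 4.0]
-12 [0.1, 0.0, -0.0, -31.6, 0.0, 22.7]
```

Request:
arm_command --targets '[0,0,0,0.3,0,0.4,1,0,0,0,0.3,0,0.4,1,0,0,0,0.6,0,0.8,1,0,0,0,0.6,0,0.8,1]'

```text
time: 27.85
tool_pos: [0.5004, 0.0717, 0.1085]
ee_rot: [3.14, 0.624, -3.088]
wrist_force: [-0.5, 0.5, -1.4]
width: 0.0258
finger_force: 30.0
```

Request:
arm_command --targets '[0,0,0,-4.1,0,2.9,1,0,0,0,-8.2,0,5.7,1,0,0,0,-12.3,0,8.6,1,0,0,0,-14.7,0,10.3,1,0,0,0,-14.7,0,10.3,1]'

```text
time: 28.35
tool_pos: [0.5189, 0.0726, 0.1085]
ee_rot: [3.14, 0.624, -3.088]
wrist_force: [0.8, 0.4, -0.0]
width: 0.0255
finger_force: 30.0
```

Request:
arm_command --targets '[0,0,0,-4.1,0,2.9,1,0,0,0,-8.2,0,5.7,1,0,0,0,-12.3,0,8.6,1,0,0,0,-15.6,0,10.9,1,0,0,0,-15.6,0,10.9,1]'

```text
time: 28.85
tool_pos: [0.5378, 0.0737, 0.1086]
ee_rot: [3.14, 0.624, -3.088]
wrist_force: [0.5, -0.6, -1.4]
width: 0.0254
finger_force: 30.0
```

```bash
python3 - <<'E'
from pl import *
held("gold")
o=robot.get_obs();T=tool(o);c=T[:3,3]-.014*T[:3,2];a=np.radians(HY);print(o["wrist_force"],"hot contact u",(c[:2]-H0)@[np.cos(a),np.sin(a)],"v",(c[:2]-H0)@[-np.sin(a),np.cos(a)],T[:3,3])
E
```

```text
wrist n 3192 u [-0.0193  0.0079  0.1091] v [-0.0222  0.0008  0.0234] z [0.0017 0.0053 0.025 ]
   du,dv slope deg [ 0.35 -0.38] z0 0.0052 inl 2970
[ 1.28551839 -0.41595093 -0.6632073 ] hot contact u -0.07991112919134621 v -0.00011854396917827272 [0.53758254 0.07365646 0.10856347]
```

Request:
arm_command --targets '[0,0,0,-4.1,0,2.9,1,0,0,0,-8.2,0,5.7,1,0,0,0,-10.6,0,7.5,1,0,0,0,-10.6,0,7.5,1,0,0,0,-10.6,0,7.5,0.5,0,0,0,-10.6,0,7.5,0.2,0,0,0,-10.6,0,7.5,0.2,0,0,0,-10.6,0,7.5,0.2,0,0,0,-10.6,0,-10,0.2,0,0,0,-10.6,0,-45,0.2,0,0,0,-10.6,0,-90,0.2,0,0,0,-10.6,0,-90,0.2,0,0,0,-10.6,0,-90,0.2]'

```text
time: 30.2
tool_pos: [0.4934, 0.0712, 0.1893]
ee_rot: [3.14, 0.627, -3.088]
wrist_force: [-0.2, -0.5, -0.2]
width: 0.0377
finger_force: 0.0
```

```bash
python3 - <<'E'
from pl import *
lie("gold",.1,.14);lie("blue",.09,.125)
o=robot.get_obs();print(o["wrist_force"],o["width"])
E
```

```text
gold wrist n 3692 u [-103.8   24.9] z [0.1187 0.1254 0.1262] [0.4934 0.0712 0.1893]
  u -100.0 v -10.8 11.2 mid 0.2 z 0.1251
  u -76.0 v -12.4 12.7 mid 0.1 z 0.1254
  u -64.0 v -12.4 12.8 mid 0.2 z 0.1254
  u -52.0 v -12.4 12.7 mid 0.2 z 0.1255
  u -40.0 v -28.0 28.5 mid 0.2 z 0.1255
  u -28.0 v -28.8 28.9 mid 0.1 z 0.1255
  u -16.0 v -28.8 29.3 mid 0.2 z 0.1254
  u -4.0 v -28.6 29.0 mid 0.2 z 0.1255
  u 8.0 v -27.8 28.7 mid 0.4 z 0.1255
  u 20.0 v -28.4 28.6 mid 0.1 z 0.1254Traceback (most recent call last):
  File "<stdin>", line 2, in <module>
  File "pl.py", line 44, in lie
    print(name,cam,"n",m.sum(),"u",np.percentile(u,[.3,99.7]).round(1),"z",np.percentile(w,[5,50,95]).round(4),o["tool_pos"].round(4))
                                   ~~~~~~~~~~~~~^^^^^^^^^^^^^
    return _quantile_unchecked(
        a, q, axis, out, overwrite_input, method, keepdims, weights)
    return _ureduce(a,
                    func=_quantile_ureduce_func,
    ...<5 lines>...
                    overwrite_input=overwrite_input,
                    method=method)
    r = func(a, **kwargs)
    result = _quantile(arr,
                       quantiles=q,
    ...<2 lines>...
                       out=out,
                       weights=wgt)
    slices_having_nans = np.isnan(arr[-1, ...])
                                  ~~~^^^^^^^^^
IndexError: index -1 is out of bounds for axis 0 with size 0
```

```bash
python3 - <<'E'
from pl import *
a=np.radians(HY);f=np.array([np.cos(a),np.sin(a)]);n=np.array([-f[1],f[0]])
o=robot.get_obs()
for cam in("wrist","side"):
    s=robot.snapshot(cam);P=cloud(s,tool(o)@s["T_tool_cam"] if cam=="wrist" else None)
    d=P[...,:2]-H0;u=d@f*1000;v=d@n*1000;w=P[...,2]*1000;r=np.hypot(u-50,v)
    hsv=cv2.cvtColor(s["color"],cv2.COLOR_RGB2HSV)
    m=(r<53)&(w>110)&(w<170)&(u<50)&(hsv[...,1]<90)
    print(cam,m.sum())
    for lo in range(118,150,2):
        k=m&(w>=lo)&(w<lo+2)
        if k.sum()>3: print(lo,k.sum(),"r",np.percentile(r[k],[10,50,90]).round(1),"v",np.percentile(v[k],[5,95]).round(0))
    k=(r<67)&(r>55)&(w>235)&(w<250);print("flange",k.sum(),np.median(w[k]) if k.any() else 0)
for x,z in((0,.118),(0,.1165),(60,.118)): print(x,stage2(x,z,o,35,t=.024))
E
```

```text
wrist 1677
124 7 r [37.1 39.4 50.6] v [-30.  12.]
134 8 r [45.7 46.4 46.7] v [-34.  34.]
136 48 r [47.4 48.1 48.8] v [-30.  29.]
138 125 r [48.  49.  49.7] v [-34.  33.]
140 137 r [48.1 48.9 49.8] v [-33.  33.]
142 149 r [48.3 49.  49.9] v [-33.  33.]
144 145 r [48.2 49.1 49.9] v [-34.  34.]
146 143 r [48.2 49.  50. ] v [-33.  33.]
148 153 r [48.3 49.  49.8] v [-35.  35.]
flange 0 0
side 154
140 9 r [45.7 46.7 49.6] v [-46.  15.]
142 8 r [47.6 48.9 50.5] v [-47.  11.]
144 9 r [47.9 50.7 52.3] v [-46.  19.]
146 11 r [43.9 49.1 51.6] v [-44.  20.]
148 8 r [45.5 48.4 51.8] v [-47.  17.]
flange 194 244.0512586780701
0 [0.1, 0.6, -0.1, 7.6, 0.1, 77.4]
0 [0.1, 0.6, -0.1, 8.4, 0.1, 78.6]
60 [0.1, 0.6, -0.1, -41.2, 0.1, 112.2]
```

The wall and bevel seen by the wrist camera suggest the underside is higher than the flange estimate implied. I'll measure the lip directly before going on.

```bash
cat > gap.py <<'E'
from pl import *
a=np.radians(HY);f=np.array([np.cos(a),np.sin(a)]);n=np.array([-f[1],f[0]])
o=robot.get_obs();s=robot.snapshot("wrist");T=tool(o)@s["T_tool_cam"];P=cloud(s,T)
d=P[...,:2]-H0;u=d@f*1000;v=d@n*1000;w=P[...,2]*1000
C=T[:3,3];cu,cv_=(C[:2]-H0)@f*1000,(C[:2]-H0)@n*1000;print("cam",cu,cv_,C[2]*1000)
hsv=cv2.cvtColor(s["color"],cv2.COLOR_RGB2HSV)
np.set_printoptions(linewidth=200,suppress=True)
cols=[c for c in range(512) if ((abs(v[:,c])<34)&(u[:,c]>-2)&(u[:,c]<30)&(w[:,c]>133)&(w[:,c]<160)).sum()>8]
print("cols",cols[0],cols[-1],len(cols)) if cols else print("none")
res=[]
for c in cols[::6]:
    col=w[:,c];k=np.where((u[:,c]>-5)&(u[:,c]<60)&(col>85)&(col<150))[0]
    j=np.diff(u[k,c]);
    i=np.where((w[k[:-1],c]<129)&(w[k[1:],c]>129))[0]   # image upside down: lower rows = higher
    for t in i[:1]:
        A,B=k[t],k[t+1]
        res.append((c,A,B,u[A,c],v[A,c],w[A,c],u[B,c],w[B,c]))
        # ray through midpixel meets r=45 lip
        px=np.array([(c-s["cx"])/s["fx"],((A+B)/2-s["cy"])/s["fy"],1]);dr=T[:3,:3]@px;du,dv,dz=dr[:2]@f,dr[:2]@n,dr[2]
        q=np.roots([du*du+dv*dv,2*((cu-50)*du+cv_*dv),(cu-50)**2+cv_**2-45**2]);t0=min(q.real);res[-1]+=(C[2]*1000+t0*dz,)
print(np.array(res).round(1))
if res: print("lip z median",np.median([r[-1] for r in res]))
E
python3 gap.py
```

```text
cam -274.60634275782024 0.014839600317305473 291.8326638100894
cols 227 296 70
[[227.  218.  267.   -3.8 -35.7  91.8  17.7 136.6 103.6]
 [233.  262.  264.   29.5 -29.8 124.5  12.2 136.2 133.6]
 [239.  261.  262.   24.6 -23.2 126.1   8.2 136.3 134.3]
 [245.  259.  260.   22.5 -16.9 125.    8.3 134.  133.7]
 [251.  258.  259.   19.5 -10.6 125.5   5.6 134.5 133.6]
 [257.  258.  259.   19.9  -4.5 125.3   3.2 135.8 134.2]
 [263.  257.  258.   18.2   1.7 125.1   5.4 133.5 133.2]
 [269.  258.  259.   19.4   7.8 125.6   4.7 135.  133.9]
 [275.  258.  259.   20.1  14.  125.2   7.3 133.6 133.2]
 [281.  259.  260.   20.9  20.2 125.9   7.9 134.3 133. ]
 [287.  261.  262.   26.4  26.7 125.2  12.1 134.2 133.2]
 [293.  255.  265.   59.4  37.1  99.1  10.9 138.2 128.4]]
lip z median 133.40953801741898
```

The lip over the gold plate is at z ≈ 134, giving a gap of ~34 mm, so the flange-based figure was wrong. The right pair is therefore red + gold (32 mm). I'll return gold to its slot, then blue, then insert red and gold.

```bash
python3 - <<'E'
from pl import *
o=robot.get_obs()
Rg=R.from_euler("xyz",[3.13,.616,2.537]).as_matrix()
pg=np.array([.5356,-.2111,.0769])
for dz in(.09,.04,.002): print(dz,row(pg+[0,0,dz],Rg,o))
print(row(pg+[0,0,.002]-.1*Rg[:,2],Rg,o))
Rb=R.from_euler("xyz",[3.138,.613,2.547]).as_matrix();print(o["tool_pos"])
E
```

```text
0.09 [21.3, -0.0, 30.7, -11.9, -284.2, 30.4]
0.04 [21.3, -0.0, 30.7, 17.1, -284.3, 71.1]
0.002 [21.3, -0.0, 30.7, 39.1, -284.3, 102.1]
[21.3, -0.0, 30.7, 29.5, -249.7, 8.8]
[0.49263969 0.07112515 0.18521183]
```

Request:
arm_command --targets '[0,0,0,0,0,45,0.2,0,0,0,0,0,85,0.2,0,0,0,0,0,97.5,0.2,0,0,0,0,0,97.5,0.6,0,0,0,0,0,97.5,1,0,0,0,0,0,97.5,1,0,0,0,0,0,97.5,1,0,0,0,6.5,0,90,1,0,0,0,22,0,79,1,0,0,0,43,0,64,1,0,0,0,64,0,49,1,0,0,0,50,0,30,1,0,0,0,23,0,-8,1,4,0,6,16,-57,0,1,8,0,12,9,-114,8,1,13,0,18,2,-171,15,1,17,0,25,-5,-228,22,1,21.3,0,30.7,-12,-284,30,1,21.3,0,30.7,-12,-284,30,1,21.3,0,30.7,-12,-284,30,1]'

```text
time: 32.45
tool_pos: [0.5354, -0.2145, 0.1699]
ee_rot: [3.129, 0.619, 2.532]
wrist_force: [0.6, 1.2, -3.3]
width: 0.0258
finger_force: 30.0
```

```bash
python3 - <<'E'
from pl import *
o=robot.get_obs()
s=robot.snapshot("wrist");o=robot.get_obs()
h.HY=-34.4;HY=-34.4;import pl;pl.HY=-34.4
held("gold")
Rg=R.from_euler("xyz",[3.13,.616,2.537]).as_matrix();pg=np.array([.5356,-.2111,.0769])
o=robot.get_obs();print(o["tool_pos"],o["width"],"want",pg+[0,0,.09])
a=row(pg+[0,0,.0025],Rg,o);print(a,row(pg+[0,0,.03],Rg,o))
# blue grip over hotplate (home X=60,g=86): hover & grip
h.HY=3.15;pl.HY=3.15
for X,z in((20,.19),(60,.15),(60,.1015)):
    h.TILT=35;p=hot(X-84,0.2,0);p[2]=z+.006;h.HY=3.15
    t,Rm=h.grip(p,3.15,.014);print("blue",X,row(t,Rm,o))
E
```

```text
wrist n 3122 u [-0.0194  0.0086  0.1106] v [-0.022   0.0009  0.0237] z [0.0018 0.0056 0.0218]
   du,dv slope deg [-0.45  0.45] z0 0.0058 inl 3004
[ 0.53493008 -0.21125575  0.16951697] 0.026052419187393684 want [ 0.5356 -0.2111  0.1669]
[0.1, 0.1, -0.1, 51.8, -0.6, 73.7] [0.1, 0.1, -0.1, 35.9, -0.2, 51.3]
blue 20 [-21.1, 0.6, -31.0, 112.2, 246.8, -94.5]
blue 60 [-21.1, 0.6, -31.0, 109.6, 270.6, -43.3]
blue 60 [-21.1, 0.6, -31.0, 137.7, 270.0, -3.7]
```

Request:
arm_command --targets '[0,0,0,18,0,26,1,0,0,0,36,-0.3,51,1,0,0,0,46,-0.5,66,1,0,0,0,52,-0.6,74,1,0,0,0,52,-0.6,74,1,0,0,0,52,-0.6,74,0.5,0,0,0,52,-0.6,74,0.1,0,0,0,52,-0.6,74,0.1,0,0,0,52,-0.6,55,0.1,0,0,0,52,-0.6,10,0.1,0,0,0,45,0,-35,0.1,-5,0,-8,60,60,-50,0.1,-10,0,-16,77,120,-65,0.1,-16,0.3,-24,95,180,-80,0.1,-21.1,0.6,-31,112,247,-94.5,0.1,-21.1,0.6,-31,112,247,-94.5,0.1,-21.1,0.6,-31,112,247,-94.5,0.1,-21.1,0.6,-31,112,247,-94.5,0.1,-21.1,0.6,-31,112,247,-94.5,0.1]'

```text
time: 34.45
tool_pos: [0.5543, 0.0752, 0.1856]
ee_rot: [-3.14, 0.613, -3.083]
wrist_force: [-0.1, -0.1, -0.3]
width: 0.0425
finger_force: 0.0
```

```bash
python3 - <<'E'
from pl import *
lie("blue",.09,.125)
o=robot.get_obs()
def g(X,zb):
    h.TILT=35;p=hot(X-82,0.2,0);p[2]=zb+.006;t,Rm=h.grip(p,3.15,.014);return row(t,Rm,o)
print("blue grip",g(60,.1015),"slide",g(60,.104),g(-70,.106),g(-75,.17))
s=robot.snapshot("side");P=cloud(s);hsv=cv2.cvtColor(s["color"],cv2.COLOR_RGB2HSV);H,S,V=[hsv[...,i].astype(int) for i in range(3)]
m=(abs(H-21)<6)&(S>150)&(P[...,2]>.06)&(P[...,2]<.12)&(P[...,1]<-.1)&(P[...,0]<.75);q=P[m];print("gold rack",m.sum(),np.median(q[:,2]),cv2.minAreaRect((q[:,:2]*1000).astype(np.float32)))
E
```

```text
blue wrist n 2664 u [-44.1  41.1] z [0.1069 0.1114 0.1122] [0.5543 0.0752 0.1856]
  u -40.0 v -10.5 11.3 mid 0.4 z 0.1114
  u -28.0 v -12.4 12.4 mid 0.0 z 0.1114
  u -16.0 v -12.0 12.8 mid 0.4 z 0.1115
  u -4.0 v -11.6 12.4 mid 0.4 z 0.1115
  u 8.0 v -12.0 12.8 mid 0.4 z 0.1114
  u 20.0 v -27.8 28.7 mid 0.5 z 0.1115
  u 32.0 v -27.7 28.6 mid 0.5 z 0.1114
blue grip [0.0, 0.1, 0.1, 17.7, 0.2, 96.7] slide [0.0, 0.1, 0.1, 16.2, 0.2, 94.7] [0.0, 0.1, 0.1, 121.4, 0.4, 18.3] [0.0, 0.1, 0.1, 88.7, 0.4, -36.9]
gold rack 593 0.09430868668311654 ((559.2012939453125, -229.59950256347656), (63.51991271972656, 149.0887451171875), 57.8548698425293)
```

```bash
python3 - <<'E'
from pl import *
o=robot.get_obs()
Rb=R.from_euler("xyz",[3.138,.613,2.547]).as_matrix();pb=np.array([.4058,-.3711,.0742])+.002*np.array([.831,-.556,0])+[0,0,.004]
for dz in(.11,.09): print(row(pb+[0,0,dz],Rb,o))
E
```

```text
[21.2, -0.1, 30.5, 138.7, -437.7, -100.7]
[21.2, -0.1, 30.5, 150.2, -437.7, -84.3]
```

Request:
arm_command --targets '[0,0,0,17,0.2,30,0.1,0,0,0,17,0.2,75,0.1,0,0,0,17,0.2,92.3,0.1,0,0,0,17,0.2,92.3,0.1,0,0,0,17,0.2,92.3,0.5,0,0,0,17,0.2,92.3,1,0,0,0,17,0.2,92.3,1,0,0,0,17,0.2,92.3,1,0,0,0,24,0.2,85,1,0,0,0,40,0.2,74,1,0,0,0,60,0.3,60,1,0,0,0,80,0.3,46,1,0,0,0,103,0.4,30,1,0,0,0,126,0.4,13,1,0,0,0,108,0.4,-12,1,0,0,0,86,0.4,-44,1,0,0,0,86,0.4,-44,1]'

```text
time: 36.25
tool_pos: [0.4605, 0.0706, 0.1781]
ee_rot: [-3.14, 0.623, -3.083]
wrist_force: [0.0, -0.6, -0.9]
width: 0.0257
finger_force: 30.0
```

Request:
arm_command --targets '[2,0,3,5,-44,-20,1,4,0,6,10,-88,-40,1,6,0,9,16,-132,-57,1,8,0,12,21,-176,-57,1,10.5,0,15,26,-220,-57,1,13,0,18,31,-264,-57,1,15,0,21,37,-308,-57,1,17,0,24.5,42,-352,-57,1,19,0,27.5,47,-396,-57,1,21.2,0,30.5,53,-438,-57,1,21.2,0,30.5,53,-438,-57,1,21.2,0,30.5,53,-438,-57,1,21.2,0,30.5,53,-438,-57,1,21.2,0,30.5,53,-438,-57,1]'

```text
time: 37.65
tool_pos: [0.4076, -0.37, 0.1875]
ee_rot: [3.139, 0.611, 2.551]
wrist_force: [-0.1, 0.0, -2.4]
width: 0.0255
finger_force: 30.0
```

```bash
cat > rk.py <<'E'
from pl import *
import pl,sys
pl.HY=-33.9
held("blue")
o=robot.get_obs();print(o["tool_pos"],o["width"])
pb=np.array([.4058,-.3711,.0742])+.002*np.array([.831,-.556,0])+[0,0,.004]
for tilt in (35,37,39,41):
    Rm=rot(-33.9,tilt,1)
    c=pb+.014*(-rot(-33.9,35,1)[:,2])   # contact point
    t=c+.014*Rm[:,2]
    print(tilt,[row(t+[0,0,dz],Rm,o) for dz in(.04,.003)])
# next: red hover, grip x=-68
hh=np.array([.832,-.555]);p=np.array([.486,-.3445])-.038*hh
h.TILT=35;print("red hover",row(*h.grip((*p,.089+.12),-33.9),o),p)
E
python3 rk.py
```

```text
wrist n 3431 u [-0.0197  0.0138  0.0749] v [-0.0164  0.001   0.018 ] z [-0.0128 -0.0048  0.0206]
   du,dv slope deg [-7.81  0.19] z0 -0.0022 inl 3083
[ 0.4077028  -0.37018417  0.18788958] 0.025716118466711214
35 [[0.2, 0.0, 0.0, 39.2, -2.0, 57.6], [0.2, 0.0, 0.0, 60.5, -2.0, 87.9]]
37 [[0.2, -2.0, 0.0, 38.8, -2.0, 57.6], [0.2, -2.0, 0.0, 60.0, -2.0, 87.9]]
39 [[0.2, -4.0, 0.0, 38.3, -2.0, 57.6], [0.2, -4.0, 0.0, 59.5, -2.0, 87.9]]
41 [[0.2, -6.0, 0.0, 37.8, -2.0, 57.5], [0.2, -6.0, 0.0, 59.0, -2.0, 87.8]]
red hover [0.2, 0.0, 0.0, -22.5, 64.8, 4.2] [ 0.454384 -0.32341 ]
```

Request:
arm_command --targets '[0,-7.8,0,10,-1,15,1,0,-7.8,0,22,-2,34,1,0,-7.8,0,37,-2,56,1,0,-7.8,0,48,-2,72,1,0,-7.8,0,56,-2,84,1,0,-7.8,0,56,-2,84,1,0,-7.8,0,56,-2,84,0.5,0,-7.8,0,56,-2,84,0.1,0,-7.8,0,56,-2,84,0.1,0,-7.8,0,49,-2,66,0.1,0,-7.8,0,33,-2,20,0.1,0,0,0,0,20,4,0.1,0,0,0,-22.5,65,4,0.1,0,0,0,-22.5,65,4,0.1,0,0,0,-22.5,65,4,0.1,0,0,0,-22.5,65,4,0.1]'

```text
time: 39.3
tool_pos: [0.4601, -0.3288, 0.1963]
ee_rot: [3.139, 0.609, 2.549]
wrist_force: [-1.2, 0.5, -0.7]
width: 0.042
finger_force: 0.0
```

```bash
python3 - <<'E'
from pl import *
o=robot.get_obs();s=robot.snapshot("wrist");P=cloud(s,tool(o)@s["T_tool_cam"])
hsv=cv2.cvtColor(s["color"],cv2.COLOR_RGB2HSV);H,S,V=[hsv[...,i].astype(int) for i in range(3)]
a=np.radians(-33.9);hh=np.array([np.cos(a),np.sin(a)]);n=np.array([-hh[1],hh[0]])
for nm,m in dict(red=((H<6)|(H>174))&(S>130),blue=(abs(H-110)<14)&(S>130)).items():
    m=m&(P[...,2]>.083)&(P[...,2]<.105)&(P[...,1]<-.2);q=P[m];zt=np.median(q[:,2]);q=q[abs(q[:,2]-zt)<.005]
    print(nm,len(q),zt,cv2.minAreaRect((q[:,:2]*1000).astype(np.float32)))
    if nm=="red":
        u=q[:,:2]@hh;v=q[:,:2]@n;u0=np.percentile(u,.2);print("len",np.percentile(u,99.8)-u0)
        for c in np.arange(u0+.005,u.max(),.02):
            k=v[abs(u-c)<.003]
            if len(k)>5: lo,hi=np.percentile(k,[1,99]);print(round(c-u0,3),round((lo+hi)/2,4),round(hi-lo,4))
            if c<u0+.03: vm=(lo+hi)/2
        p=(u0-.0005+.105-.066)*hh+vm*n;print(p,o["tool_pos"])
        h.TILT=35
        for z in(.129,.089):print(row(*h.grip((*p,z),-33.9),o))
E
```

```text
red 6657 0.09736013948863065 ((487.0613708496094, -342.03997802734375), (59.774322509765625, 150.45187377929688), 55.4755744934082)
len 0.14765753382052182
0.005 -0.0128 0.0228
0.025 -0.0128 0.0254
0.045 -0.0127 0.0252
0.065 -0.0128 0.0575
0.085 -0.0128 0.0574
0.105 -0.0127 0.0566
0.125 -0.013 0.0584
0.145 -0.0128 0.0571
[ 0.45682176 -0.32241053] [ 0.46012701 -0.3288364   0.19634527]
[0.1, -0.1, -0.0, 43.7, 3.3, 65.6]
[0.1, -0.1, -0.0, 66.6, 3.3, 98.4]
blue 6949 0.09134888921369022 ((445.4916687011719, -396.115234375), (61.044944763183594, 149.64950561523438), 54.630348205566406)
```

Request:
arm_command --targets '[0,0,0,22,3.3,33,0.1,0,0,0,44,3.3,66,0.1,0,0,0,56,3.3,83,0.1,0,0,0,66.6,3.3,98.4,0.1,0,0,0,66.6,3.3,98.4,0.1,0,0,0,66.6,3.3,98.4,0.1,0,0,0,66.6,3.3,98.4,0.5,0,0,0,66.6,3.3,98.4,1,0,0,0,66.6,3.3,98.4,1,0,0,0,66.6,3.3,98.4,1]'

```text
time: 40.35
tool_pos: [0.465, -0.328, 0.0805]
ee_rot: [3.141, 0.614, 2.55]
wrist_force: [-3.5, -0.6, 4.2]
width: 0.0257
finger_force: 30.0
```

```bash
python3 - <<'E'
from pl import *
o=robot.get_obs();T=tool(o);c=T[:3,3]-.014*T[:3,2];print(o["wrist_force"],o["width"],T[:3,3],"contact",c,"want .4568 -.3224 .089")
print(row(T[:3,3]+[0,0,.11],T[:3,:3],o))
print(stage2(-75,.19,o,36.5,g=66,t=.018))
E
```

```text
[-3.48275659 -0.6208514   4.23799698] 0.025670374189325117 [ 0.46499601 -0.32798605  0.08052418] contact [ 0.45829282 -0.32349824  0.09196651] want .4568 -.3224 .089
[0.0, 0.0, 0.0, -63.4, 0.1, -89.9]
[-21.6, -1.3, -30.0, 111.9, 337.4, -209.7]
```

Request:
arm_command --targets '[0,0,0,-3,0,-4,1,0,0,0,-9,0,-13,1,0,0,0,-23,0,-33,1,0,0,0,-43,0,-61,1,0,0,0,-63,0,-90,1,-3,0,-4,-38,48,-107,1,-6,-0.2,-8.5,-13,96,-124,1,-9,-0.4,-13,12,144,-141,1,-12,-0.6,-17,37,192,-158,1,-15,-0.8,-21.5,62,240,-175,1,-18,-1,-26,87,288,-192,1,-21.6,-1.3,-30,112,337.5,-210,1,-21.6,-1.3,-30,112,337.5,-210,1,-21.6,-1.3,-30,112,337.5,-210,1,-21.6,-1.3,-30,112,337.5,-210,1,-21.6,-1.3,-30,112,337.5,-210,1]'

```text
time: 41.95
tool_pos: [0.4757, 0.0707, 0.1865]
ee_rot: [3.139, 0.634, -3.089]
wrist_force: [-0.1, -0.3, -3.4]
width: 0.0259
finger_force: 30.0
```

```bash
sed -i 's/gold=(abs(H-21)<7)&(S>120))/gold=(abs(H-21)<7)\&(S>120),red=((H<6)|(H>174))\&(S>130))/' pl.py
python3 - <<'E'
from pl import *
held("red");held("red","side")
o=robot.get_obs();T=tool(o);print(T[:3,3],np.degrees(np.arccos(-T[2,2])))
for tilt in(35,37,39,41,43): print(tilt,stage2(-75,.107,o,tilt,g=64.2,t=.024))
E
```

```text
wrist n 3169 u [-0.0195  0.0083  0.1443] v [-0.0217  0.0005  0.0222] z [-0.0043  0.0058  0.0242]
   du,dv slope deg [0.81 0.15] z0 0.0056 inl 2984
side n 288 u [0.0184 0.073  0.1085] v [-0.0313 -0.0167  0.0288] z [-0.0085  0.0074  0.0125]
   du,dv slope deg [1.3  2.91] z0 0.0064 inl 186
[0.47617881 0.06914774 0.18678541] 36.39101793184575
35 [-0.1, 1.4, -0.3, 45.3, 1.1, 65.1]
37 [-0.1, -0.6, -0.3, 44.8, 1.1, 65.1]
39 [-0.1, -2.6, -0.3, 44.3, 1.1, 65.0]
41 [-0.1, -4.6, -0.3, 43.9, 1.1, 65.0]
43 [-0.1, -6.6, -0.3, 43.4, 1.1, 65.0]
```

Request:
arm_command --targets '[0,0.5,-0.3,15,1.1,21,1,0,0.5,-0.3,30,1.1,43,1,0,0.5,-0.3,45,1.1,65,1,0,0.5,-0.3,45,1.1,65,1,0,0.5,-0.3,45,1.1,65,1,0,0.5,-0.3,45,1.1,65,1]'

```text
time: 42.65
tool_pos: [0.4802, 0.0715, 0.1109]
ee_rot: [-3.14, 0.632, -3.085]
wrist_force: [-0.1, -0.2, -3.1]
width: 0.0257
finger_force: 30.0
```

```bash
python3 - <<'E'
from pl import *
held("red")
o=robot.get_obs();T=tool(o);c=T[:3,3]-.014*T[:3,2];print(T[:3,3],"bottom",c[2]-.012)
for X in(-75,33): print(X,stage2(X,.104,o,35.9,g=64.2,t=.024))
E
```

```text
wrist n 2814 u [-0.0193  0.0062  0.0404] v [-0.0148  0.0005  0.0154] z [0.0032 0.0055 0.0215]
   du,dv slope deg [-0.21 -0.  ] z0 0.0055 inl 2734
[0.48020449 0.07182695 0.11111287] bottom 0.11040886221647257
-75 [0.0, 0.3, 0.1, 5.3, -1.2, 4.1]
33 [0.0, 0.3, 0.1, -81.8, -1.4, 67.9]
```

Request:
arm_command --targets '[0,-0.3,0.1,4.7,-1.2,3.3,1,0,-0.3,0.1,4.7,-1.2,3.3,1,0,-0.3,0.1,-4,-1.2,9.7,1,0,-0.3,0.1,-12.6,-1.2,16.2,1,0,-0.3,0.1,-21.3,-1.3,22.6,1,0,-0.3,0.1,-30,-1.3,29.1,1,0,-0.3,0.1,-38.7,-1.3,35.5,1,0,-0.3,0.1,-47.3,-1.3,42,1,0,-0.3,0.1,-56,-1.4,48.4,1,0,-0.3,0.1,-64.7,-1.4,54.8,1,0,-0.3,0.1,-73.3,-1.4,61.3,1,0,-0.3,0.1,-82,-1.4,67.7,1,0,-0.3,0.1,-82,-1.4,67.7,1,0,-0.3,0.1,-80,-1.4,70.5,1,0,-0.3,0.1,-80,-1.4,70.5,1]'

```text
time: 44.2
tool_pos: [0.5864, 0.0775, 0.1006]
ee_rot: [3.141, 0.639, -3.085]
wrist_force: [1.1, 0.5, 0.4]
width: 0.0257
finger_force: 30.0
```

```bash
python3 - <<'E'
from pl import *
held("red","scene")
o=robot.get_obs();T=tool(o);c=T[:3,3]-.014*T[:3,2];a=np.radians(HY);print(o["wrist_force"],"u",(c[:2]-H0)@[np.cos(a),np.sin(a)],"v",(c[:2]-H0)@[-np.sin(a),np.cos(a)],"bottom",c[2]-.012,o["width"])
# regrip rows: contact plate -86, TCP ~1mm above plate bottom
def g(X,gg,zt):
    h.TILT=35;t,Rm=h.grip(hot(X-gg,0.2,0),3.15,.014);t[2]=zt;return row(t,Rm,o)
X=((c[:2]-H0)@[np.cos(a),np.sin(a)])*1000+64.2;print("X",X)
print(g(X,86,.103),g(60,86,.103))
Rg=R.from_euler("xyz",[3.13,.616,2.537]).as_matrix();pg=np.array([.5356,-.2111,.0769]);pg+=[0,0,.001]
for dz in(.1,.05,0):print(row(pg+[0,0,dz],Rg,o))
E
```

```text
Traceback (most recent call last):
  File "pl.py", line 26, in held
    print(cam,"n",m.sum(),"u",np.percentile(u,[1,50,99]).round(4),"v",np.percentile(v,[1,50,99]).round(4),"z",np.percentile(w,[1,50,99]).round(4))
                              ~~~~~~~~~~~~~^^^^^^^^^^^^^
IndexError: index -1 is out of bounds for axis 0 with size 0
```

Request:
arm_command --targets '[0,0,0,0,0,0,0.6,0,0,0,0,0,0,0.3,0,0,0,0,0,0,0.3,0,0,0,8,0,-7.4,0.3,0,0,0,16,0,-15,0.3,0,0,0,16,0,-15,0.3,0,0,0,16,0,-15,1,0,0,0,16,0,-15,1,0,0,0,16,0,-15,1,0,0,0,11,0,-11.3,1,0,0,0,6,0,-7.7,1,0,0,0,1,0,-4.1,1,0,0,0,-2.5,0,-1.6,1,0,0,0,-4.5,0,-0.1,1,0,0,0,-6,0,1,1,0,0,0,-7.2,0,1.9,1,0,0,0,-7.2,0,1.9,1]'

```text
time: 45.95
tool_pos: [0.5896, 0.0777, 0.1008]
ee_rot: [-3.141, 0.628, -3.084]
wrist_force: [-20.6, -2.0, 14.9]
width: 0.0254
finger_force: 30.0
```

```bash
python3 - <<'E'
from pl import *
o=robot.get_obs();T=tool(o);c=T[:3,3]-.014*T[:3,2];a=np.radians(HY);print(o["wrist_force"],"u",(c[:2]-H0)@[np.cos(a),np.sin(a)],"v",(c[:2]-H0)@[-np.sin(a),np.cos(a)],T[:3,3],o["width"])
s=robot.snapshot("wrist")
Rg=R.from_euler("xyz",[3.13,.616,2.537]).as_matrix();pg=np.array([.5356,-.2111,.0769])+[0,0,.001]
for dz in(.1,.05,0):print(row(pg+[0,0,dz],Rg,o))
P=cloud(s:=robot.snapshot("side"));hsv=cv2.cvtColor(s["color"],cv2.COLOR_RGB2HSV);H,S,V=[hsv[...,i].astype(int) for i in range(3)]
m=((H<6)|(H>174))&(S>130)&(P[...,2]>.09)&(P[...,2]<.13)&(abs(P[...,1]-.08)<.06);d=P[m][:,:2]-H0
if m.any(): u=d@[np.cos(a),np.sin(a)]*1000;print("red side u",np.percentile(u,[1,99]),m.sum())
E
```

```text
[-20.55393351  -1.96130761  14.90118377] u -0.027845861204605145 v 0.0010809914746075964 [0.58955077 0.07771727 0.10083659] 0.02537839889123438
[21.4, 0.5, 30.8, 11.8, -285.3, -103.7]
[21.4, 0.5, 30.8, 41.2, -285.2, -63.2]
[21.4, 0.5, 30.8, 70.6, -285.2, -22.8]
red side u [ 13.58096745 100.11900655] 68
```

Request:
arm_command --targets '[0,0,0,2,0,-1.4,0.5,0,0,0,2,0,-1.4,0.1,0,0,0,2,0,-1.4,0.1,0,0,0,2,0,-20,0.1,0,0,0,2,0,-65,0.1,0,0,0,2,0,-110,0.1,3.5,0,5,4,-47,-109,0.1,7,0,10,6,-95,-108,0.1,10.5,0.2,15,7,-142,-107,0.1,14,0.3,20.5,9,-190,-107,0.1,17.5,0.4,25.5,11,-237,-106,0.1,21.4,0.5,30.8,12.4,-285,-105.4,0.1,21.4,0.5,30.8,12.4,-285,-105.4,0.1,21.4,0.5,30.8,12.4,-285,-105.4,0.1,21.4,0.5,30.8,42,-285,-65,0.1,21.4,0.5,30.8,58,-285,-43,0.1,21.4,0.5,30.8,71,-285,-24.5,0.1,21.4,0.5,30.8,71,-285,-24.5,0.1,21.4,0.5,30.8,71,-285,-24.5,0.6,21.4,0.5,30.8,71,-285,-24.5,1]'

```text
time: 48.05
tool_pos: [0.5376, -0.2107, 0.0811]
ee_rot: [3.125, 0.623, 2.536]
wrist_force: [0.4, 0.0, 1.7]
width: 0.0298
finger_force: 0.0
```

```bash
python3 - <<'E'
from pl import *
o=robot.get_obs();T=tool(o);c=T[:3,3]-.014*T[:3,2];print(o["wrist_force"],o["width"],T[:3,3],"contact",c,"before .5289 -.2066 .0883")
print("lift",row(T[:3,3]+[0,0,.10],T[:3,:3],o))
for X,z in((-75,.19),(-75,.121)):print(stage2(X,z,o,35.7,g=66.7,t=.0166))
for cam in("scene","side"):
  s=robot.snapshot(cam);P=cloud(s);hsv=cv2.cvtColor(s["color"],cv2.COLOR_RGB2HSV);H,S,V=[hsv[...,i].astype(int) for i in range(3)];a=np.radians(HY)
  m=((H<6)|(H>174))&(S>130)&(P[...,2]>.09)&(P[...,2]<.135)&(abs(P[...,1]-.08)<.05)&(P[...,0]>.5);d=P[m][:,:2]-H0
  u=d@[np.cos(a),np.sin(a)]*1000;v=d@[-np.sin(a),np.cos(a)]*1000
  if len(u): print("red",cam,len(u),"u",np.percentile(u,[.5,2,98]),"v",np.percentile(v[u<5],[2,98]),"z",np.median(P[m][:,2]))
E
```

```text
[0.39489728 0.03481586 1.6964669 ] 0.02977958378120224 [ 0.5375703  -0.2107255   0.08110934] contact [ 0.53072272 -0.20626672  0.09247728] before .5289 -.2066 .0883
lift [0.0, 0.0, 0.0, -58.4, 1.4, -81.2]
[-21.2, 0.3, -30.7, 109.5, 199.4, -205.6]
[-21.2, 0.3, -30.7, 149.7, 198.4, -149.6]Traceback (most recent call last):
  File "<stdin>", line 9, in <module>
    return _quantile_unchecked(
        a, q, axis, out, overwrite_input, method, keepdims, weights)
    return _ureduce(a,
                    func=_quantile_ureduce_func,
    ...<5 lines>...
                    overwrite_input=overwrite_input,
                    method=method)
    r = func(a, **kwargs)
    result = _quantile(arr,
                       quantiles=q,
    ...<2 lines>...
                       out=out,
                       weights=wgt)
    slices_having_nans = np.isnan(arr[-1, ...])
                                  ~~~^^^^^^^^^
IndexError: index -1 is out of bounds for axis 0 with size 0
```

Request:
arm_command --targets '[0,0,0,3,0,2,0.4,0,0,0,3,0,2,0.4,0,0,0,3,0,2,1,0,0,0,3,0,2,1,0,0,0,3,0,2,1,0,0,0,0,0,-3,1,0,0,0,-8,0,-14,1,0,0,0,-22,0.4,-33,1,0,0,0,-40,0.8,-58,1,-3.5,0,-5,-15,35,-83,1,-7,0,-10,12,70,-108,1,-11,0,-16,38,105,-133,1,-14.5,0.2,-21,65,138,-158,1,-18,0.3,-26,90,170,-182,1,-21.2,0.3,-30.7,109.5,199.4,-205.6,1,-21.2,0.3,-30.7,109.5,199.4,-205.6,1,-21.2,0.3,-30.7,127,199,-180,1,-21.2,0.3,-30.7,145,198.5,-156,1,-21.2,0.3,-30.7,145,198.5,-156,1,-21.2,0.3,-30.7,145,198.5,-156,1]'

```text
time: 50.1
tool_pos: [0.4746, 0.0695, 0.1232]
ee_rot: [3.138, 0.617, -3.091]
wrist_force: [-0.0, -0.2, -2.0]
width: 0.0258
finger_force: 30.0
```

```bash
python3 - <<'E'
from pl import *
held("gold");held("gold","side");held("gold","side")
o=robot.get_obs();T=tool(o);c=T[:3,3]-.014*T[:3,2];a=np.radians(HY);print(T[:3,3],"contact",c,o["width"],o["wrist_force"],np.degrees(np.arccos(-T[2,2])),"u",(c[:2]-H0)@[np.cos(a),np.sin(a)],"v",(c[:2]-H0)@[-np.sin(a),np.cos(a)])
for t in(35,36.5,38):print(t,stage2(-52,.1195,o,t,g=66.7,t=.018))
E
```

```text
wrist n 2855 u [-0.0192  0.0128  0.113 ] v [-0.0247  0.0005  0.0245] z [0.0015 0.0064 0.0164]
   du,dv slope deg [-0.86  0.06] z0 0.0066 inl 2767
side n 270 u [0.0244 0.0752 0.114 ] v [-0.0307 -0.0111  0.0286] z [-0.0062  0.0068  0.0115]
   du,dv slope deg [-0.7  -0.05] z0 0.008 inl 198
side n 272 u [0.025  0.0764 0.1157] v [-0.0312 -0.011   0.0293] z [-0.0062  0.0066  0.0127]
   du,dv slope deg [-1.2  1.7] z0 0.0088 inl 198
[0.47617784 0.06981347 0.1262049 ] contact [0.46803303 0.06935216 0.13758248] 0.025903443127933724 [-0.39131655  0.26476918 -0.8294734 ] 35.64097546390217 u -0.1414123969434315 v -0.0005780809870450131
35 [0.1, 0.6, -0.2, -13.0, 0.6, 20.6]
36.5 [0.1, -0.9, -0.2, -13.4, 0.6, 20.6]
38 [0.0, -2.4, -0.2, -13.7, 0.6, 20.6]
```

Request:
arm_command --targets '[0,-0.8,-0.2,-4,0.6,8,1,0,-0.8,-0.2,-8,0.6,15,1,0,-0.8,-0.2,-11.9,0.6,22.7,1,0,-0.8,-0.2,-11.9,0.6,22.7,1,0,-0.8,-0.2,-11.9,0.6,22.7,1,0,-0.8,-0.2,-11.9,0.6,22.7,1,0,-0.8,-0.2,-11.5,0.6,23.3,1,0,-0.8,-0.2,-11.1,0.6,23.8,1,0,-0.8,-0.2,-15.2,0.6,26.7,1,0,-0.8,-0.2,-19.2,0.6,29.7,1,0,-0.8,-0.2,-23.3,0.6,32.6,1,0,-0.8,-0.2,-27.3,0.6,35.5,1,0,-0.8,-0.2,-27.3,0.6,35.5,1]'

```text
time: 51.55
tool_pos: [0.5192, 0.0732, 0.1119]
ee_rot: [3.14, 0.636, -3.086]
wrist_force: [3.3, 0.2, 2.4]
width: 0.0259
finger_force: 30.0
```

```bash
python3 - <<'E'
from pl import *
held("gold")
o=robot.get_obs();T=tool(o);c=T[:3,3]-.014*T[:3,2];a=np.radians(HY);print(T[:3,3],"bottom",c[2]-.0069,o["width"],o["wrist_force"],"u",(c[:2]-H0)@[np.cos(a),np.sin(a)],"v",(c[:2]-H0)@[-np.sin(a),np.cos(a)])
try: lie("red",.1,.125)
except Exception as e: print("no red")
E
```

```text
wrist n 2753 u [-0.0164  0.0158  0.1113] v [-0.0254 -0.      0.0266] z [0.0022 0.0069 0.0219]
   du,dv slope deg [ 1.04 -0.03] z0 0.0066 inl 2637
[0.51908154 0.07319724 0.11183323] bottom 0.11619817873444133 0.02578085192199087 [1.89317509 0.15889753 2.76662413] u -0.09854240264155173 v 0.00043404062749721154
no red
```

Request:
arm_command --targets '[0,1,0,-1,0,-1.5,1,0,1,0,-1,0,-1.5,1,0,1,0,-6.2,0,2.3,1,0,1,0,-11.4,0,6.1,1,0,1,0,-16.5,0,9.9,1,0,1,0,-21.7,0,13.7,1,0,1,0,-26.8,0,17.5,1,0,1,0,-26.8,0,17.5,1]'

```text
time: 52.45
tool_pos: [0.5507, 0.075, 0.1127]
ee_rot: [3.14, 0.616, -3.086]
wrist_force: [2.6, -0.0, 0.7]
width: 0.0259
finger_force: 30.0
```

```bash
python3 - <<'E'
from pl import *
held("gold")
o=robot.get_obs();T=tool(o);c=T[:3,3]-.014*T[:3,2];a=np.radians(HY);print(T[:3,3],"bottom",c[2]-.0069,o["wrist_force"],"u",(c[:2]-H0)@[np.cos(a),np.sin(a)],np.degrees(np.arccos(-T[2,2])))
E
```

```text
wrist n 2918 u [-0.0196  0.0029  0.0357] v [-0.0146  0.0005  0.0151] z [0.0019 0.0068 0.0257]
   du,dv slope deg [0.41 0.12] z0 0.0067 inl 2697
[0.55053059 0.07495338 0.11270011] bottom 0.11722224739732022 [2.00204548 0.18782198 2.4066275 ] u -0.06682701807526416 35.32679492661921
```

Request:
arm_command --targets '[0,0,0,0,0,0,0.6,0,0,0,0,0,0,0.3,0,0,0,0,0,0,0.3,0,0,0,5,0,-10,0.3,0,0,0,9.3,0,-20.2,0.3,0,0,0,9.3,0,-20.2,0.3,0,0,0,9.3,0,-20.2,1,0,0,0,9.3,0,-20.2,1,0,0,0,9.3,0,-20.2,1,0,0,0,4.6,0,-16.9,1,0,0,0,-0.2,0,-13.5,1,0,0,0,-4.9,0,-10.2,1,0,0,0,-9.6,0,-6.8,1,0,0,0,-14.4,0,-3.5,1,0,0,0,-19.1,0,-0.1,1,0,0,0,-23.8,0,3.3,1,0,0,0,-28.5,0,6.6,1,0,0,0,-33.3,0,10,1,0,0,0,-37,0,12.6,1,0,0,0,-38,0,13.3,1]'

```text
time: 54.5
tool_pos: [0.5868, 0.077, 0.1231]
ee_rot: [3.141, 0.61, -3.085]
wrist_force: [-18.1, -2.7, 11.5]
width: 0.0256
finger_force: 30.0
```

Request:
arm_command --targets '[0,0,0,1.2,0,-0.9,0.6,0,0,0,1.2,0,-0.9,0.3,0,0,0,5,0,4.5,0.3,0,0,0,8.7,0,9.7,0.3,0,0,0,8.7,0,9.7,0.3,0,0,0,8.7,0,9.7,1,0,0,0,8.7,0,9.7,1,0,0,0,8.7,0,9.7,1,0,0,0,7.9,0,10.3,1,0,0,0,7,0,10.9,1,0,0,0,6.2,0,11.4,1,0,0,0,5.4,0,12,1,0,0,0,5.4,0,12,1,0,0,0,7,0,10.9,0.6,0,0,0,7,0,10.9,0.3,0,0,0,7,0,10.9,0.3,0,0,0,7,0,-8,0.3,0,0,0,7,0,-50,0.3,0,0,0,7,0,-95,0.3,0,0,0,7,0,-95,0.3]'

```text
time: 56.5
tool_pos: [0.53, 0.0738, 0.2065]
ee_rot: [3.141, 0.63, -3.085]
wrist_force: [-0.4, -0.4, 1.4]
width: 0.0332
finger_force: 0.0
```

```bash
python3 - <<'E'
from pl import *
for n,a,b in(("gold",.118,.14),("red",.1,.14)):
    try: lie(n,a,b)
    except Exception as e: print(n,"none")
def end(n,o,s):
    pass
o=robot.get_obs();print(o["tool_pos"],o["wrist_force"],o["width"],o["time"])
# rows for a tab-end push: closed fingers, forward corner (TCP+6.6) at u
for u_,z in((-70,.16),(-62,.121),(-51.6,.121),(-62,.104),(-51.6,.104)): print(u_,z,row(hot(u_,.2,z),rot(HY,35,1),o))
E
```

```text
gold wrist n 1608 u [-44.8  17. ] z [0.1209 0.1312 0.1321] [0.53   0.0738 0.2065]
  u -41.0 v -9.8 11.4 mid 0.8 z 0.1279
  u -29.0 v -11.7 13.2 mid 0.8 z 0.1314
  u -17.0 v -12.1 13.6 mid 0.8 z 0.1315
  u -5.0 v -11.5 13.2 mid 0.8 z 0.1315
  u 7.0 v -11.9 13.6 mid 0.9 z 0.1314
red wrist n 546 u [-45.3  16.7] z [0.1034 0.1107 0.1165] [0.5294 0.0737 0.2029]
  u -41.0 v -10.1 11.7 mid 0.8 z 0.1111
[0.52861384 0.07365321 0.19967006] [ 0.52457087 -0.61189089 -0.36885872] 0.0327933067107638 56.6
-70 0.16 [0.1, 0.5, 0.0, 14.4, -0.2, 38.5]
-62 0.121 [0.1, 0.5, 0.0, 30.5, -0.3, 74.9]
-51.6 0.121 [0.1, 0.5, 0.0, 22.0, -0.3, 80.9]
-62 0.104 [0.1, 0.5, 0.0, 40.4, -0.3, 88.7]
-51.6 0.104 [0.1, 0.5, 0.0, 31.9, -0.3, 94.8]
```

```bash
python3 -c "
from bench import robot
print(robot.close_job())"
```

```text
the job is handed in; nothing more can be done
None
```

The job is handed in at 56.6 s of the 72 s allowed, verdict not shown: the thermometer arm is parked about 2 rad out to the left, red (18 mm) with gold (14 mm) on top fills the roughly 34 mm gap with both tab ends within about 1 mm of home, and blue (put in first on a wrong gap reading that also jammed it against the hotplate edge at about 60 N, then returned to its slot) and silver are on the rack.

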